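# Bolt down the candle holder in cross order with the socket key

### The job

Take the T-handled socket key from its stand and tighten the candle holder's four square nuts clockwise in cross order (one opposite pair, then the other) in two passes: first only run each nut down until it bites and its dotted washer just begins to turn with it, then go round crosswise again and turn each fully tight against its stop. Feel for the bite and the stop and do not force the key; keep the hand itself off the candle holder and leave the breakfast things alone. Finish by standing the key back over the stub of its stand and letting go.

Things in the scene. Friction and masses are not known exactly. Their poses are not given: they have to be found in the camera images.
- board: Round oak board, 200 mm wide, 20 mm thick, fixed; on it a brass flange (148 mm wide, top at 26 mm) with a candle cup (48 mm wide, top at 50 mm) in the middle. Origin: centre of its underside, z up. In its frame square nuts 1, 2, 3, 4 stand in a ring of 52 mm radius at 45, 135, 225, 315 degrees, anticlockwise from above: 1 and 3 face each other across the ring, as do 2 and 4.
- key: Loose upright T-handled socket key, 0.25 kg, 82 mm tall. Origin: centre of the socket's mouth (lower end), z up to the handle. Square steel socket: 30 mm outside, 22 mm inside, sides along x and y, 14 mm deep to its flat roof, flared mouth; 1 mm play and 6 degrees turning play each way on a nut, fits in four quarter turns. 12 mm shaft; wooden bar on top 56 mm along x, 16 mm along y, 52-82 mm up.
- key_handle (a point): Middle of the key's wooden bar, 67 mm above the socket's mouth, where to grip it from above across its 16 mm thickness (along y); axes as the key's. A push of 5 to 8 N seats the socket. Held at the stop the twisting moment rises past 0.4 N m; steps of about 0.05 rad keep it in bounds, much more than 0.6 N m forces the key.
- stand: Fixed dark wooden block, 80 x 80 x 25 mm tall, with a brass stub (16 mm round, 10 mm tall) on top over which the key's socket stands. Origin: centre of its underside, z up.
- stand_seat (a point): Centre of the stand's top face at the foot of the stub, 25 mm above the table: the key's origin is here when the key is put away (any heading).
- mug: Loose white mug 80 mm wide, 95 mm tall; origin at its foot. Leave alone.
- juice: Loose orange closed bottle 72 mm wide, 200 mm tall; origin at its foot. Leave alone.
- butter_bell: Loose white butter dish with bell cover, 110 mm wide, 67 mm tall; origin at its foot. Leave alone.
- yogurt: Loose white jar with turquoise lid, 64 mm wide, 75 mm tall; origin at its foot. Leave alone.
- tumbler: Loose drinking glass 72 mm wide, 100 mm tall; origin at its foot. Leave alone.
- bowl: Loose blue bowl 110 mm wide, 50 mm tall; origin at its foot. Leave alone.
- nut1_top (a point): Centre of the top of steel square nut 1, 44 mm above the table. Nut: 20 mm across flats, 14 mm tall (upper 4 mm only 17 mm across), on a 4 mm washer. x and y are square to its sides and turn with it; z up. With the key fully on, the socket roof rests on the nut top: key origin 14 mm below this point.
- clamp1 (a joint): Clockwise turn (seen from above) of washer 1, a dark disc 44 mm wide with a yellow dot, rad. 0 while nut 1 runs down freely (0.2 to 0.55 rad, differs each time; drag 0.05 N m); once snug, nut and washer turn together against a drag of 0.35 N m: counted snug above 0.02, overdone for the first pass above 0.2; hard stop at 0.45, tight above 0.38. Stays where left.
- nut2_top (a point): Centre of the top of steel square nut 2, 44 mm above the table. Nut: 20 mm across flats, 14 mm tall (upper 4 mm only 17 mm across), on a 4 mm washer. x and y are square to its sides and turn with it; z up. With the key fully on, the socket roof rests on the nut top: key origin 14 mm below this point.
- clamp2 (a joint): Clockwise turn (seen from above) of washer 2, a dark disc 44 mm wide with a yellow dot, rad. 0 while nut 2 runs down freely (0.2 to 0.55 rad, differs each time; drag 0.05 N m); once snug, nut and washer turn together against a drag of 0.35 N m: counted snug above 0.02, overdone for the first pass above 0.2; hard stop at 0.45, tight above 0.38. Stays where left.
- nut3_top (a point): Centre of the top of steel square nut 3, 44 mm above the table. Nut: 20 mm across flats, 14 mm tall (upper 4 mm only 17 mm across), on a 4 mm washer. x and y are square to its sides and turn with it; z up. With the key fully on, the socket roof rests on the nut top: key origin 14 mm below this point.
- clamp3 (a joint): Clockwise turn (seen from above) of washer 3, a dark disc 44 mm wide with a yellow dot, rad. 0 while nut 3 runs down freely (0.2 to 0.55 rad, differs each time; drag 0.05 N m); once snug, nut and washer turn together against a drag of 0.35 N m: counted snug above 0.02, overdone for the first pass above 0.2; hard stop at 0.45, tight above 0.38. Stays where left.
- nut4_top (a point): Centre of the top of steel square nut 4, 44 mm above the table. Nut: 20 mm across flats, 14 mm tall (upper 4 mm only 17 mm across), on a 4 mm washer. x and y are square to its sides and turn with it; z up. With the key fully on, the socket roof rests on the nut top: key origin 14 mm below this point.
- clamp4 (a joint): Clockwise turn (seen from above) of washer 4, a dark disc 44 mm wide with a yellow dot, rad. 0 while nut 4 runs down freely (0.2 to 0.55 rad, differs each time; drag 0.05 N m); once snug, nut and washer turn together against a drag of 0.35 N m: counted snug above 0.02, overdone for the first pass above 0.2; hard stop at 0.45, tight above 0.38. Stays where left.
There are look-alikes about, which are no part of the job. What is shaped like the stand but green or turquoise is not meant. What is shaped like the board but purple is not meant.

How it is judged:
By the outcome, as a careful person would: the job done as asked, in the order asked, and still so for the second after the job is handed in, with the robot touching nothing.
It also fails if it takes over 72 s, if anything falls off the work surface, if the arm or the gripper's body presses on something with over 40 N, if the wrist force passes 120 N, or if a joint passes its speed limit or range.

### The arm

A 6-joint arm with a two-finger parallel gripper is mounted at the origin on the work surface. World frame = base frame: x ahead of the robot, y to its left, z up, the work surface at z = 0. Lengths are in m, angles in rad, forces in N, time in s.
With the tool pointing down it reaches from about 0.3 to 0.875 m from the base axis. Payload 6.4 kg.
Tool frame: the origin (TCP) lies at the very end of the fingers, on their centre line; the grasp point (between the pads) lies 19 mm behind it; z points along the fingers, y is the line along which they close (so a half turn about z gives the same grasp; the last joint's range is limited). The gripper opens to 85 mm and grips with 20 to 120 N. Pads are 22 mm wide; open, the fingers measure 114 mm over their backs; the gripper's body (76 mm by 85 mm) begins 54 mm behind the grasp point. The pads swing forward as they close: fully open they stand 13 mm farther back than shut.
Start: joints at [-1.474, 0.181, 1.607, -0, 1.354, -0.206], TCP at [0.171, -0.549, 0.231] pointing down, gripper open.
Joint ranges: [-2.99, 2.99], [-0.89, 2.07], [0.3, 2.58], [-1.14, 4.28], [0, 2.63], [-3.12, 3.12]. Speed limits (rad/s): [2.57, 2.57, 3.01, 3.14, 3.14, 3.14].

### API

Orientations are given as a unit quaternion [w, x, y, z].
In Python, from bench import telemetry, camera, ctrl, spotter gives the robot as it stands.
- The arm moves only by the tool send_rows, never from a script. Its argument "series" is a list of rows, each a list of 3 entries, a list of its own where there are three numbers: the turn, a rotation vector about the world's x, y, z in degrees, then the shift along the world's x, y, z in mm, then the closure, from -1 (fully open) to 1 (shut), so that 0 is half open. In form: [[[rx, ry, rz], [dx, dy, dz], gripper], ...]. A call has 1 to 10 rows; each row is the pose to reach, as a shift and turn from the pose commanded when the call began; what a row does not reach only later rows make up. A row lasts 1/8 s, in which the tool goes at most 62.5 mm and 10.7 degrees, less where a joint would pass 70% of its speed; a pose out of reach is approached as far as the arm can. A call with a gripper value outside its range is refused whole. The fingers move at their own pace and stop on an object; the grip force is fixed at half the most. Time passes only in rows, so rows that repeat a pose let the fingers close. It gives the time, the measured TCP pose, the force, the opening and the grip force at its end, in the units of the state.
- telemetry.get_obs(): the state, without advancing time (a new reading comes with each control period).
- camera(name): name is "side" or "top"; returns a dict with "pixels" (384x512x3 uint8, red, green, blue), "camera_matrix" (3x3 intrinsics, pixels), "dist_coeffs" ([k1, k2, p1, p2, k3] as OpenCV has them; the pictures are not rectified), "xyz" and "orientation" of the camera in the world. Camera axes: x right, y up, looking along -z (the intrinsics and any distortion apply to the point x, -y, -z); pixel columns grow to the right and rows downward; lengths in m; the calibration is good to about 2 mm. A picture is of the moment at which its call begins. There is no depth.
- ctrl.hand_in(): hands the job in; it is judged then, once.
Trained networks look in the newest picture that a camera, given by its name, has taken for a name from the list of things; names that differ only in an ending like _2 or _b are one class to them, and where a whole thing is asked for, a point or a joint stands for the part that bears it (a point fixed in the world has none). Each returns a list of dicts, best first, with "conf" (0 to 1); they miss things now and then, are a little off and sometimes report something else, mostly with a low value. They report only what shows in the picture. A call takes as long as a camera call. They do not tell look-alikes from the thing itself.
- spotter.boxes_of(thing, camera): "xyz" ([x, y, z] in m, in world coordinates, good to about 4 mm: the middle of the surface that is visible of it).
- spotter.landmark_of(thing, camera): "xyz" ([x, y, z] in m, in world coordinates, good to about 4 mm: a listed point, or the origin of a listed thing).
The state is a dict: "time_s": time; "q": joint angles; "dq": joint speeds; "joint_efforts": joint torques, N m; "eef_pos": TCP position; "eef_rot": TCP orientation; "wrist_force": force on the tool from outside, world axes, zero at the start; "torque": the same for the moment, N m; "opening": opening from 0.0 (shut) to 1.0 (fully open); "grasp_force": force on a finger pad.
Only numpy, scipy, OpenCV 4.12 (cv2) and the standard library are available. Lean on these libraries where they do the work, as an engineer would, in place of code of your own. Each camera call takes 0.05 s, during which the arm holds its last target. There are 200 camera calls.

## Working session

There is one attempt and no reset: what is moved stays moved. The work goes in short steps, Python scripts to look and compute and a tool call to move; the robot and the scene stay as the last step left them, time stands still between calls to the robot, and variables do not carry over. Pictures are saved under pics/ and viewed, at most 10 in all, crops included, and the job is handed in when it is done.

Besides the shell and the picture viewer there is one more tool, called after ">>>" as name(argument=value, ...), one argument or row to a line, values as JSON. send_rows: Moves the arm, as the interface text tells. Its arguments: {"type":"object","properties":{"series":{"type":"array","items":{"type":"array"}}},"required":["series"]}

```bash
mkdir -p pics; cat > h.py <<'E'
import numpy as np, cv2
from scipy.spatial.transform import Rotation as R
from bench import telemetry, camera, ctrl, spotter
def rot(q): return R.from_quat(np.roll(q,-1))
def proj(c,P):
    r=rot(c["orientation"]).as_matrix(); p=(np.atleast_2d(P)-c["xyz"])@r
    p=p*[1,-1,-1]
    return cv2.projectPoints(p,np.zeros(3),np.zeros(3),np.array(c["camera_matrix"]),np.array(c["dist_coeffs"]))[0][:,0]
def unproj(c,uv,z):
    u=cv2.undistortPoints(np.array(uv,float).reshape(-1,1,2),np.array(c["camera_matrix"]),np.array(c["dist_coeffs"]))[:,0]
    d=np.c_[u[:,0],-u[:,1],-np.ones(len(u))]@rot(c["orientation"]).as_matrix().T
    o=np.array(c["xyz"]); return o+d*((z-o[2])/d[:,2])[:,None]
def save(c,n,crop=None,s=1):
    im=c["pixels"][...,::-1]
    if crop: a,b,w,h=crop; im=im[b:b+h,a:a+w]
    cv2.imwrite(f"pics/{n}.png",cv2.resize(im,None,fx=s,fy=s,interpolation=cv2.INTER_CUBIC))
E
python3 - <<'E'
from h import *
ims=[]
for n in("top","side"):
    c=camera(n); ims.append(c["pixels"][...,::-1]); print(n,c["xyz"],c["orientation"],c["camera_matrix"][0])
    np.save(n,c,allow_pickle=True)
    for t in("board","key_handle","key","stand","nut1_top","nut2_top","nut3_top","nut4_top","mug","juice","butter_bell","yogurt","tumbler","bowl"):
        print(n,t,[(np.round(d["xyz"],3).tolist(),round(d["conf"],2)) for d in spotter.landmark_of(t,n)[:5]])
cv2.imwrite("pics/a.png",ims[0]);cv2.imwrite("pics/b.png",ims[1])
o=telemetry.get_obs();print(o)
E
```

```text
top [0.40533031 0.01837224 1.07802061] [-0.69798829 -0.04492126  0.06286477  0.71192868] [370.79577555   0.         255.79571692]
top board [([0.273, 0.224, 0.002], 0.9), ([0.573, -0.01, 0.002], 0.67)]
top key_handle [([0.467, -0.284, 0.093], 0.81), ([0.807, -0.052, 0.002], 0.37)]
top key [([0.468, -0.284, 0.023], 0.78)]
top stand [([0.603, -0.381, 0.0], 0.79), ([0.466, -0.288, 0.002], 0.62), ([0.285, -0.248, -0.004], 0.58)]
top nut1_top [([0.467, -0.278, 0.021], 0.63), ([0.628, 0.002, 0.039], 0.58), ([0.321, 0.237, 0.042], 0.56)]
top nut2_top [([0.568, 0.041, 0.042], 0.61), ([0.264, 0.28, 0.047], 0.44)]
top nut3_top [([0.719, -0.274, 0.003], 0.61), ([0.525, -0.024, 0.042], 0.54), ([0.223, 0.214, 0.046], 0.52)]
top nut4_top [([0.578, -0.063, 0.043], 0.58), ([0.522, -0.023, 0.044], 0.57), ([0.284, 0.174, 0.044], 0.51)]
top mug [([0.382, -0.4, 0.002], 0.79), ([0.467, -0.277, 0.022], 0.59)]
top juice [([0.762, 0.199, -0.002], 0.78), ([0.523, -0.022, 0.043], 0.25), ([0.469, -0.286, 0.091], 0.2)]
top butter_bell [([0.809, -0.049, 0.001], 0.93)]
top yogurt [([0.453, 0.267, 0.003], 0.83)]
t
[... 1363 characters left out ...]
.0], 0.61)]
{'time_s': 1.5, 'q': array([-1.47428740e+00,  1.80858647e-01,  1.60698493e+00, -9.50192192e-06,
        1.35379736e+00, -2.06293242e-01]), 'dq': array([-0.00019527,  0.00014469, -0.00159599, -0.00108126, -0.0006015 ,
       -0.00109764]), 'joint_efforts': array([-3.29899813e-04, -4.44840217e+01, -3.51672256e+01, -3.70478483e-04,
        8.30208683e-04,  1.06861728e-05]), 'eef_pos': array([ 0.17148195, -0.54885207,  0.23126274]), 'eef_rot': array([-2.43637177e-05,  9.88560577e-01,  1.50824348e-01, -3.30779324e-06]), 'wrist_force': array([ 0.002736  ,  0.57265896, -0.0414478 ]), 'torque': array([0.0257308 , 0.00935482, 0.05324844]), 'grasp_force': 0.0, 'opening': 0.998884909595823}
```

View pics/a.png

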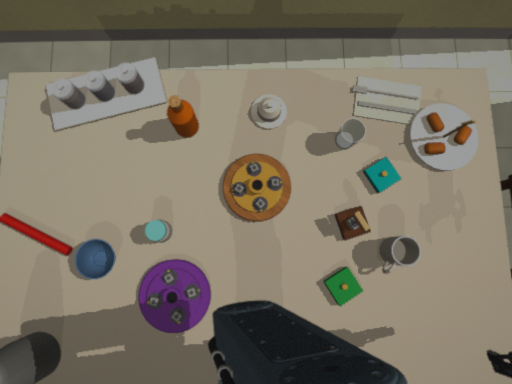

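View pics/b.png

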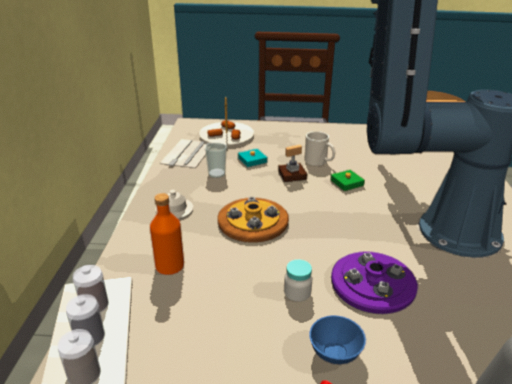

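Top view: the oak board is at (257,187) with nuts at (254,169), (275,183), (260,204) and (239,188). The key stands on the dark stand at (353,222). The green and turquoise stands and the purple board are the decoys. Next I'll zoom in for the headings.

```bash
python3 - <<'E'
from h import *
c=np.load("top.npy",allow_pickle=True).item(); s=np.load("side.npy",allow_pickle=True).item()
def cr(c,u,v,w,h,W,H):
    return cv2.resize(c["pixels"][v:v+h,u:u+w][...,::-1],(W,H),interpolation=cv2.INTER_CUBIC)
a=cr(c,218,148,80,80,480,480); b=cr(c,329,197,48,48,240,240)
d=cr(s,214,192,80,50,384,240)
e=cr(s,274,140,40,48,200,240)
im=np.zeros((600,800,3),np.uint8)
im[:480,:480]=a; im[:240,480:720]=b
im[240:480,480:680]=e
im2=cr(s,214,192,80,50,800,500)
cv2.imwrite("pics/c.png",im[:480]);cv2.imwrite("pics/d.png",im2)
# board fit from landmarks
n=np.array([[.6265,-.001],[.5655,.040],[.5245,-.0225],[.580,-.060]])
m=n.mean(0);z=(n-m)@[1,1j];k=np.exp(1j*np.pi/4*np.array([1,3,5,7]));y=np.angle((z*k.conj()).sum());print(m,np.degrees(y),abs(z))
P=[[*(m+.052*np.array([np.cos(t),np.sin(t)])),.044] for t in y+np.pi/4*np.array([1,3,5,7])]
print(np.round(P,4),proj(c,P),proj(s,P))
print("cup",proj(c,[[*m,.05]]),proj(s,[[*m,.05]]))
E
```

```text
[ 0.574125 -0.010875] -34.894963634962046 [0.05329781 0.05160093 0.05096843 0.04947506]
[[ 0.6253 -0.0018  0.044 ]
 [ 0.565   0.0403  0.044 ]
 [ 0.5229 -0.02    0.044 ]
 [ 0.5832 -0.0621  0.044 ]] [[252.54960256 168.1719606 ]
 [238.06488605 189.36934094]
 [259.7888944  203.80228687]
 [274.12644737 182.36691489]] [[234.45608963 208.66804739]
 [255.21882315 218.21778481]
 [271.80968496 206.60680191]
 [251.34976621 197.75363513]]
cup [[256.19599209 185.51377038]] [[253.22303094 205.8149096 ]]
```

View pics/c.png

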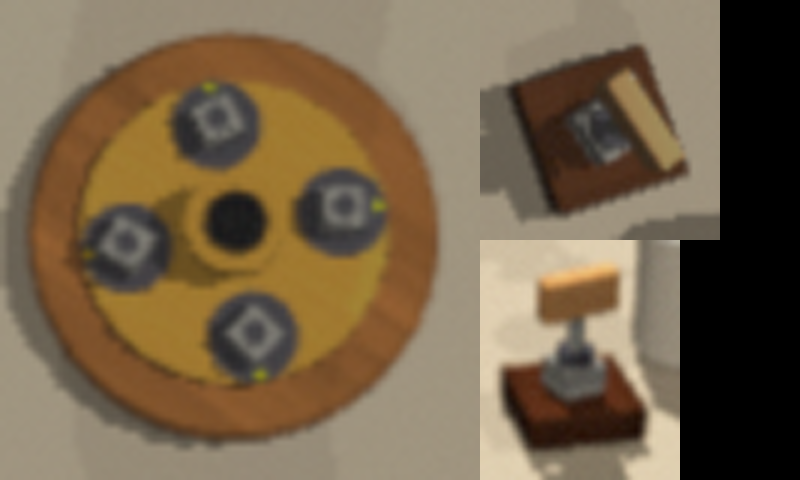

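View pics/d.png

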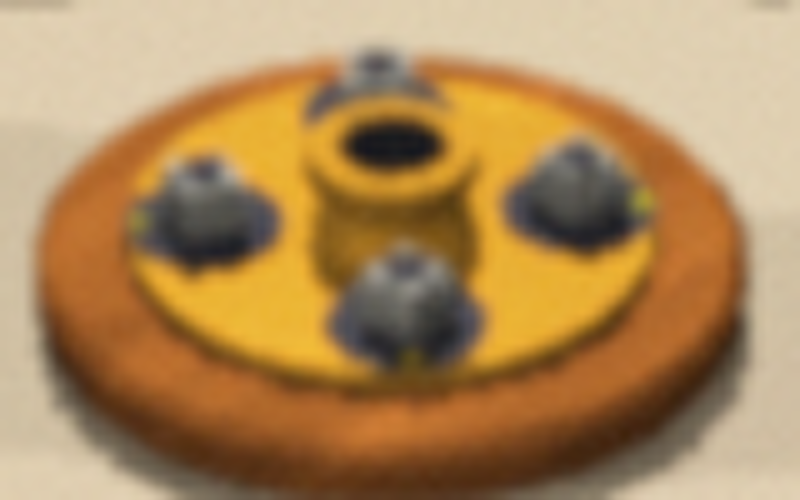

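The nut tops show clearly. Their side directions in the crop are roughly 27° (top nut), about 0° (right), about 40° (left) and about 45° (bottom). I'll fit the nut, bar and stand outlines with the calibration.

```bash
cat >> h.py <<'E'
def sq(x,y,z,yaw,a,b):
    k=np.array([[1,1],[-1,1],[-1,-1],[1,-1]])*[a/2,b/2]; co,si=np.cos(yaw),np.sin(yaw)
    return np.c_[k@np.array([[co,si],[-si,co]])+[x,y],np.full(4,z)]
S=8
def mask(c,polys,box):
    u0,v0,w,h=box; m=np.zeros((h*S,w*S),np.float32)
    for P,val in polys:
        q=(proj(c,P)-[u0,v0]+.5)*S-.5
        cv2.fillPoly(m,[np.round(q*16).astype(np.int32)],val,shift=4)
    m=cv2.resize(m,(w,h),interpolation=cv2.INTER_AREA)
    return cv2.GaussianBlur(m,(0,0),.6)
def ncc(a,b,w=None):
    a=a-a.mean();b=b-b.mean();return (a*b).sum()/np.sqrt((a*a).sum()*(b*b).sum()+1e-9)
def circ(x,y,z,r): t=np.linspace(0,2*np.pi,24,endpoint=False); return np.c_[x+r*np.cos(t),y+r*np.sin(t),np.full(24,z)]
def fit(c,img,build,x0,half,starts,dx=.004):
    from scipy.optimize import minimize
    u,v=proj(c,[[x0[0],x0[1],x0[2]]])[0]; box=(int(u)-half,int(v)-half,2*half+1,2*half+1)
    I=img[box[1]:box[1]+box[3],box[0]:box[0]+box[2]]
    best=None
    f=lambda p:-ncc(I,mask(c,build(x0[0]+p[0]*.001,x0[1]+p[1]*.001,p[2]*.05),box))
    for s in starts:
        r=minimize(f,[0,0,s/.05],method="Nelder-Mead",options=dict(initial_simplex=[[0,0,s/.05],[2,0,s/.05+1],[0,2,s/.05-1],[-2,-2,s/.05]],xatol=.02,fatol=1e-5))
        if best is None or r.fun<best.fun: best=r
    p=best.x; return x0[0]+p[0]*.001,x0[1]+p[1]*.001,p[2]*.05,-best.fun
def nutb(x,y,w): return [(circ(x,y,.030,.022),-1),(sq(x,y,.040,w,.020,.020),-.4),(sq(x,y,.044,w,.017,.017),1),(circ(x,y,.044,.0045),-.5)]
def gray(c): return cv2.cvtColor(c["pixels"],cv2.COLOR_RGB2GRAY).astype(np.float32)
E
python3 - <<'E'
from h import *
cs=[camera("top") for _ in range(4)]; c=cs[0]; g=np.mean([gray(k) for k in cs],0)
print("noise",np.std(gray(cs[0])-gray(cs[1])))
nuts=[[.6253,-.0018],[.565,.0403],[.5229,-.02],[.5832,-.0621]]
Q=[]
for i,n in enumerate(nuts):
    r=fit(c,g,nutb,[*n,.044],7,np.radians([0,22,45,67])); Q.append(r[:2])
    print(i+1,np.round(r[:2],4),"yaw",round(np.degrees(r[2])%90,1),"ncc",round(r[3],3))
Q=np.array(Q);m=Q.mean(0);print("centre",m,"radii",np.linalg.norm(Q-m,axis=1),"ang",np.degrees(np.arctan2(*(Q-m).T[::-1])))
hsv=np.mean([k["pixels"].astype(np.float32) for k in cs],0); br=hsv[...,0]  # red
bar=lambda x,y,w:[(sq(x,y,.107,w,.056,.016),1)]
print("bar",[(np.round(r[:2],4),np.degrees(r[2])%180,r[3]) for r in [fit(c,br,bar,[.467,-.284,.107],9,np.radians([0,45,90,135]))]])
st=lambda x,y,w:[(sq(x,y,.025,w,.08,.08),-1)]
print("stand",[(np.round(r[:2],4),np.degrees(r[2])%90,r[3]) for r in [fit(c,br,st,[.467,-.284,.025],24,np.radians([0,45]))]])
E
```

```text
noise 1.1336937
1 [ 0.6283 -0.0052] yaw 31.1 ncc 0.727
2 [0.5696 0.0381] yaw 54.8 ncc 0.773
3 [ 0.5245 -0.0211] yaw 48.8 ncc 0.734
4 [ 0.5843 -0.0641] yaw 4.5 ncc 0.687
centre [ 0.57665054 -0.01310299] radii [0.05220623 0.05165517 0.05278152 0.05161188] ang [   8.6787752    97.87209132 -171.27953922  -81.48992481]
bar [(array([ 0.4731, -0.3013]), np.float64(168.60760392218015), np.float64(0.5823186039924622))]
stand [(array([ 0.4627, -0.2675]), np.float64(15.1630579296996), np.float64(0.8278679847717285))]
```

```bash
python3 - <<'E'
from h import *
c=np.load("top.npy",allow_pickle=True).item(); s=np.load("side.npy",allow_pickle=True).item()
def seg(c,box,cond,z,name):
    u,v,w,h=box; I=cv2.resize(c["pixels"][v:v+h,u:u+w],None,fx=8,fy=8,interpolation=cv2.INTER_CUBIC).astype(int)
    m=cond(I[...,0],I[...,1],I[...,2]).astype(np.uint8)
    n,l,st,ce=cv2.connectedComponentsWithStats(m); k=1+np.argmax(st[1:,4]); m=(l==k).astype(np.uint8)
    cn=max(cv2.findContours(m,0,2)[0],key=cv2.contourArea); r=cv2.boxPoints(cv2.minAreaRect(cn))
    px=(r+.5)/8-.5+[u,v]; W=unproj(c,px,z)
    e=W[1]-W[0],W[2]-W[1]; print(name,"px",px.mean(0),"world",W.mean(0),"edges",[(round(np.linalg.norm(q)*1e3),round(np.degrees(np.arctan2(q[1],q[0]))%180)) for q in e])
for v in (212,217,222,227):print(c["pixels"][v,352:368].tolist()[::3])
seg(c,(329,197,48,48),lambda r,g,b:(r>120)&(r-b>50),.107,"bar")
seg(c,(329,197,48,48),lambda r,g,b:(r<100)&(r-b>18)|((r>120)&(r-b>50)),.025,"stand")
for nm,q in (("top",c),("side",s)):
    print(nm,proj(q,[[.466,-.284,.107],[.466,-.284,.025]]))
# board outline & cup in both cams
E
```

```text
[[71, 43, 24], [97, 75, 49], [157, 131, 88], [81, 52, 34], [143, 130, 110], [159, 148, 127]]
[[75, 71, 67], [62, 48, 33], [157, 127, 83], [159, 135, 86], [81, 54, 34], [157, 145, 125]]
[[47, 45, 47], [47, 45, 42], [56, 43, 28], [155, 129, 83], [159, 137, 89], [113, 95, 76]]
[[67, 65, 61], [111, 108, 101], [93, 72, 59], [56, 44, 29], [150, 126, 81], [159, 138, 89]]
bar px [361.96634674 220.41826987] world [ 0.46655428 -0.28648449  0.107     ] edges [(15, 122), (55, 31)]
stand px [351.26733387 222.50990319] world [ 0.46657069 -0.28108134  0.025     ] edges [(88, 108), (83, 16)]
top [[361.03665373 220.62159641]
 [352.32024604 222.60357515]]
side [[293.26143324 145.9219084 ]
 [292.08362303 168.52007285]]
```

>>> send_rows(
  series=[
    [[0,0,2],[40,35,0],0],
    [[0,0,4],[80,71,0],0],
    [[0,0,6],[120,107,0],0],
    [[0,0,8],[160,143,-5],0],
    [[0,0,10],[200,178,-20],0],
    [[0,0,12],[240,214,-40],0],
    [[0,0,13.6],[275,245,-70],0],
    [[0,0,13.6],[295,263,-90],0],
    [[0,0,13.6],[295,263,-90],0],
  ],
)

```text
time_s: 2.82
eef_pos: [0.4665, -0.2835, 0.1394]
eef_rot: [-0.002, 0.963, 0.268, -0.001]
wrist_force: [0.3, 0.0, 0.4]
opening: 0.5
grasp_force: 0.0
```

```bash
python3 - <<'E'
from h import *
s=np.load("side.npy",allow_pickle=True).item()
px=np.array([[205,168],[403,258],[577,152],[377,62]]); px=(px+.5)/10-.5+[214,192]
Q=unproj(s,px,.043);print(np.round(Q,4),Q.mean(0))
g=gray(s)
for i,n in enumerate(Q[:3]):
    r=fit(s,g,nutb,[n[0],n[1],.044],7,np.radians([0,22,45,67]));print(i+1,np.round(r[:2],4),np.degrees(r[2])%90,r[3])
c=camera("side");c=camera("top")
o=telemetry.get_obs();print(o["time_s"],o["eef_pos"],o["eef_rot"],o["opening"],o["q"])
for n in("top","side"):
  for t in("key_handle","board"): print(n,t,[(np.round(d["xyz"],3).tolist(),round(d["conf"],2)) for d in spotter.landmark_of(t,n)[:3]])
E
```

```text
[[ 0.6268 -0.0048  0.043 ]
 [ 0.569   0.035   0.043 ]
 [ 0.5245 -0.0207  0.043 ]
 [ 0.5837 -0.0637  0.043 ]] [ 0.57599862 -0.01352284  0.043     ]
1 [ 0.623 -0.004] 38.448025994585834 0.73403400182724
2 [0.5667 0.0438] 51.11082766528037 0.4781799018383026
3 [ 0.5243 -0.0218] 46.29346778800864 0.685687780380249
2.925 [ 0.46644871 -0.28616094  0.14158566] [ 1.72389859e-04  9.63651238e-01  2.67163328e-01 -1.34654014e-04] 0.5002599031981473 [-7.66999086e-01  2.18117481e-01  1.75637241e+00 -4.42819847e-04
  1.16694283e+00  2.63074899e-01]
top key_handle [([0.47, -0.286, 0.092], 0.69), ([0.523, -0.022, 0.046], 0.49), ([0.58, -0.061, 0.043], 0.29)]
top board [([0.272, 0.222, 0.001], 0.79), ([0.378, 0.438, 0.001], 0.34)]
side key_handle [([0.466, -0.28, 0.097], 0.69), ([0.766, 0.191, 0.001], 0.62), ([0.464, -0.287, 0.025], 0.33)]
side board [([0.577, -0.01, 0.005], 0.74)]
```

Both cameras put the board centre near (0.576, -0.013). Now descend and grip.

>>> send_rows(
  series=[
    [[0,0,0],[0,0,-30],0],
    [[0,0,0],[0,0,-55],0],
    [[0,0,0],[0,0,-68],0],
    [[0,0,0],[0,0,-68],1],
    [[0,0,0],[0,0,-68],1],
    [[0,0,0],[0,0,-68],1],
    [[0,0,0],[0,0,-68],1],
    [[0,0,0],[0,0,-68],1],
  ],
)

```text
time_s: 4.12
eef_pos: [0.4667, -0.286, 0.0736]
eef_rot: [0.0, 0.964, 0.267, 0.0]
wrist_force: [0.4, -0.3, -1.5]
opening: 0.178
grasp_force: 60.7
```

```bash
python3 - <<'E'
from h import *
s=camera("side");c=camera("top");o=telemetry.get_obs();print(o["eef_pos"],o["opening"],o["grasp_force"],o["wrist_force"],o["torque"],o["q"][0]-o["q"][5])
a=cv2.resize(c["pixels"][180:260,310:410][...,::-1],(500,400),interpolation=cv2.INTER_CUBIC)
b=cv2.resize(s["pixels"][120:190,265:320][...,::-1],(300,400),interpolation=cv2.INTER_CUBIC)
cv2.imwrite("pics/e.png",np.hstack([a,b]))
E
```

```text
[ 0.46666065 -0.28598855  0.07358395] 0.17876924694439858 60.68972826004028 [ 0.26516184  0.33415586 -1.25795249] [ 0.0022625  -0.01747765 -0.01489177] -1.0305884517179897
```

View pics/e.png

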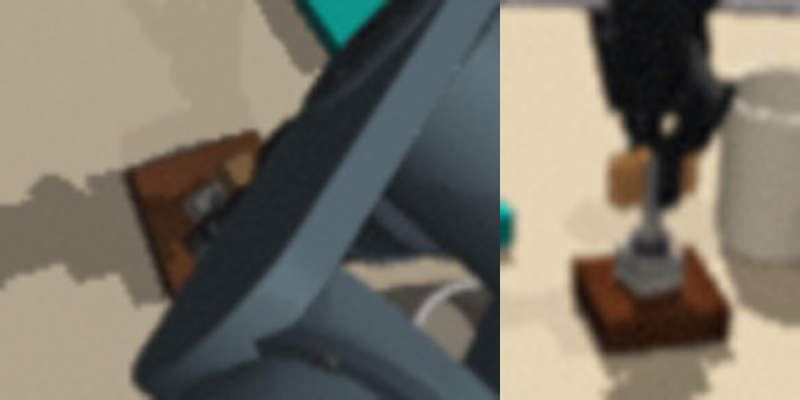

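>>> send_rows(
  series=[
    [[0,0,0],[0,0,25],1],
    [[0,0,0],[0,0,50],1],
    [[0,0,0],[25,45,50],1],
    [[0,0,0],[54,94,50],1],
    [[0,0,0],[82,143,50],1],
    [[0,0,0],[110,191,50],1],
    [[0,0,0],[138,240,50],1],
    [[0,0,0],[161.3,280.3,45],1],
    [[0,0,0],[161.3,280.3,37],1],
    [[0,0,0],[161.3,280.3,37],1],
  ],
)

```text
time_s: 5.48
eef_pos: [0.6266, -0.0055, 0.1089]
eef_rot: [-0.0, 0.964, 0.267, -0.001]
wrist_force: [0.3, -0.9, -2.7]
opening: 0.18
grasp_force: 60.6
```

```bash
python3 - <<'E'
from h import *
s=camera("side");c=camera("top");o=telemetry.get_obs();print(o["eef_pos"],o["opening"],o["wrist_force"],o["torque"],np.degrees(o["q"][0]-o["q"][5]))
a=cv2.resize(c["pixels"][145:225,210:300][...,::-1],(450,400),interpolation=cv2.INTER_CUBIC)
b=cv2.resize(s["pixels"][165:235,205:265][...,::-1],(343,400),interpolation=cv2.INTER_CUBIC)
cv2.imwrite("pics/f.png",np.hstack([a,b]))
for t in("key","nut1_top"):print(t,[(np.round(d["xyz"],4),round(d["conf"],2)) for d in spotter.landmark_of(t,"side")[:4]])
P=o["eef_pos"];print(proj(s,[[P[0],P[1],P[2]-.0486]]))
E
```

```text
[ 0.62715894 -0.00660482  0.11002278] 0.17919831149684443 [ 0.67846243 -0.6151121  -2.22445845] [0.00870018 0.01440239 0.00040142] -59.127640071184445
key [(array([ 0.6266, -0.0076,  0.0611]), 0.6), (array([ 0.6231, -0.003 ,  0.0498]), 0.23)]
nut1_top [(array([0.3229, 0.2347, 0.0456]), 0.6), (array([ 0.8102, -0.0509,  0.0031]), 0.41), (array([ 0.6266, -0.0021,  0.0481]), 0.4), (array([ 0.464 , -0.2827, -0.0005]), 0.3)]
[[233.86184028 202.36780381]]
```

View pics/f.png

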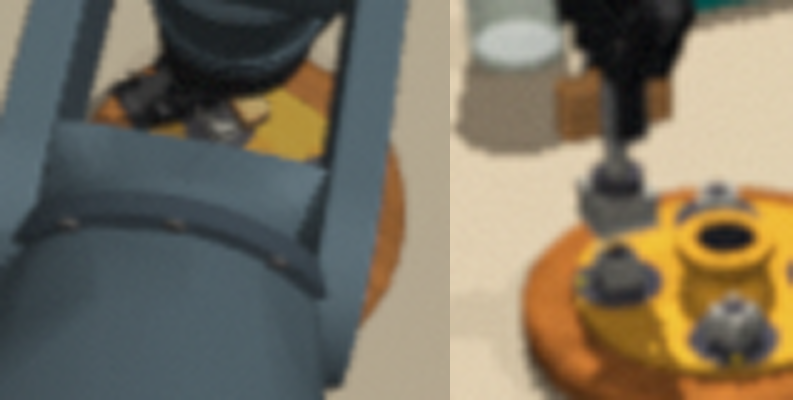

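>>> send_rows(
  series=[
    [[0,0,0],[0,0.5,-12],1],
    [[0,0,0],[0,0.5,-18],1],
    [[0,0,0],[0,0.5,-22],1],
    [[0,0,0],[0,0.5,-26],1],
    [[0,0,0],[0,0.5,-30],1],
    [[0,0,0],[0,0.5,-33],1],
  ],
)

```text
time_s: 6.42
eef_pos: [0.6278, -0.0036, 0.0785]
eef_rot: [-0.001, 0.964, 0.267, 0.0]
wrist_force: [-9.5, 6.3, 22.4]
opening: 0.177
grasp_force: 64.4
```

```bash
cat > st.py <<'E'
from bench import telemetry
import numpy as np
o=telemetry.get_obs();np.set_printoptions(precision=4,suppress=True);print(o["time_s"],o["eef_pos"],o["wrist_force"],o["torque"],"th",round(float(np.degrees(o["q"][0]-o["q"][5])),2))
E
python3 st.py
```

```text
6.425 [ 0.6278 -0.0036  0.0785] [-9.5125  6.3437 22.3956] [ 1.4696  2.064  -0.0597] th -58.98
```

>>> send_rows(
  series=[
    [[0,0,0],[-1,1,0.5],1],
    [[0,0,0],[-1,1,0.7],1],
  ],
)

```text
time_s: 6.68
eef_pos: [0.6272, -0.0033, 0.0788]
eef_rot: [-0.0, 0.964, 0.267, 0.001]
wrist_force: [-2.0, 3.8, 4.7]
opening: 0.179
grasp_force: 61.7
```

```bash
python3 st.py
```

```text
6.675 [ 0.6272 -0.0033  0.0788] [-1.9779  3.8428  4.6515] [ 0.8916  0.442  -0.0526] th -59.01
```

>>> send_rows(
  series=[
    [[0,0,-3],[0,0.6,0],1],
    [[0,0,-6],[0,0.6,0],1],
    [[0,0,-9],[0,0.6,0],1],
    [[0,0,-12],[0,0.6,0],1],
    [[0,0,-14],[0,0.6,0],1],
  ],
)

```text
time_s: 7.3
eef_pos: [0.6272, -0.0036, 0.0787]
eef_rot: [0.0, 0.989, 0.147, 0.0]
wrist_force: [-2.8, 1.3, 5.3]
opening: 0.177
grasp_force: 61.9
```

```bash
python3 st.py
```

```text
7.3 [ 0.6272 -0.0036  0.0787] [-2.7752  1.3363  5.3455] [ 0.3466  0.4647 -0.0011] th -73.12
```

>>> send_rows(
  series=[
    [[0,0,-2.5],[0,0,0],1],
    [[0,0,-4],[0,0,0],1],
  ],
)

```text
time_s: 7.55
eef_pos: [0.6272, -0.0036, 0.0787]
eef_rot: [0.0, 0.994, 0.112, 0.0]
wrist_force: [-2.9, 1.4, 5.5]
opening: 0.176
grasp_force: 61.9
```

```bash
python3 st.py
```

```text
7.55 [ 0.6272 -0.0036  0.0787] [-2.8891  1.3597  5.535 ] [ 0.3154  0.5351 -0.0072] th -77.11
```

>>> send_rows(
  series=[
    [[0,0,-2],[0,0,0],1],
    [[0,0,-4],[0,0,0],1],
  ],
)

```text
time_s: 7.8
eef_pos: [0.6271, -0.0037, 0.0787]
eef_rot: [0.0, 0.997, 0.078, 0.0]
wrist_force: [-2.9, 1.9, 6.3]
opening: 0.178
grasp_force: 61.9
```

```bash
python3 st.py
```

```text
7.8 [ 0.6271 -0.0037  0.0787] [-2.945   1.9336  6.2554] [0.2769 0.649  0.0897] th -81.11
```

>>> send_rows(
  series=[
    [[0,0,-2],[0,0,0],1],
    [[0,0,-4],[0,0,0],1],
  ],
)

```text
time_s: 8.05
eef_pos: [0.627, -0.0037, 0.0787]
eef_rot: [0.0, 0.999, 0.043, 0.0]
wrist_force: [-2.8, 2.1, 6.4]
opening: 0.179
grasp_force: 62.0
```

```bash
python3 st.py
```

```text
8.05 [ 0.627  -0.0037  0.0787] [-2.8155  2.0657  6.378 ] [0.3149 0.6764 0.0904] th -85.11
```

>>> send_rows(
  series=[
    [[0,0,-2],[0,0,0],1],
    [[0,0,-4],[0,0,0],1],
  ],
)

```text
time_s: 8.3
eef_pos: [0.627, -0.0037, 0.0787]
eef_rot: [0.0, 1.0, 0.008, 0.0]
wrist_force: [-2.5, 1.4, 5.6]
opening: 0.179
grasp_force: 62.0
```

```bash
python3 st.py
```

```text
8.3 [ 0.627  -0.0037  0.0787] [-2.4987  1.3723  5.5888] [0.3242 0.7335 0.0161] th -89.11
```

>>> send_rows(
  series=[
    [[0,0,-2],[0,0,0],1],
    [[0,0,-4],[0,0,0],1],
  ],
)

```text
time_s: 8.55
eef_pos: [0.6269, -0.0037, 0.0787]
eef_rot: [0.0, 1.0, -0.027, 0.0]
wrist_force: [-3.9, 0.7, 5.0]
opening: 0.181
grasp_force: 62.0
```

```bash
python3 st.py
```

```text
8.55 [ 0.6269 -0.0037  0.0787] [-3.8768  0.6563  4.963 ] [0.3024 0.7559 0.1048] th -93.11
```

>>> send_rows(
  series=[
    [[0,0,-2],[0,0,0],1],
    [[0,0,-4],[0,0,0],1],
  ],
)

```text
time_s: 8.8
eef_pos: [0.6269, -0.0037, 0.0787]
eef_rot: [0.0, 0.998, -0.062, 0.0]
wrist_force: [-3.6, 2.9, 5.5]
opening: 0.182
grasp_force: 62.1
```

```bash
python3 st.py
```

```text
8.8 [ 0.6269 -0.0037  0.0787] [-3.6216  2.947   5.5137] [0.3699 0.6905 0.0912] th -97.12
```

>>> send_rows(
  series=[
    [[0,0,-2],[0,0,0],1],
    [[0,0,-4],[0,0,0],1],
  ],
)

```text
time_s: 9.05
eef_pos: [0.6269, -0.0034, 0.0787]
eef_rot: [0.0, 0.995, -0.097, 0.0]
wrist_force: [-3.6, 2.8, 6.8]
opening: 0.177
grasp_force: 62.1
```

```bash
python3 st.py
```

```text
9.05 [ 0.6269 -0.0034  0.0787] [-3.6375  2.8202  6.8147] [0.5544 0.848  0.1773] th -101.09
```

>>> send_rows(
  series=[
    [[0,0,-1.5],[0,0,0],1],
    [[0,0,-3],[0,0,0],1],
  ],
)

```text
time_s: 9.3
eef_pos: [0.6266, -0.0031, 0.0787]
eef_rot: [-0.0, 0.992, -0.122, -0.0]
wrist_force: [-4.1, 4.0, 7.1]
opening: 0.18
grasp_force: 62.2
```

```bash
python3 st.py
```

```text
9.3 [ 0.6266 -0.0031  0.0787] [-4.0619  3.9749  7.0689] [0.7416 0.9985 0.2134] th -104.05
```

>>> send_rows(
  series=[
    [[0,0,-1.5],[0,0,0],1],
    [[0,0,-3],[0,0,0],1],
  ],
)

```text
time_s: 9.55
eef_pos: [0.6266, -0.003, 0.0787]
eef_rot: [-0.0, 0.989, -0.148, -0.0]
wrist_force: [-4.8, 3.7, 7.8]
opening: 0.177
grasp_force: 62.2
```

```bash
python3 st.py; python3 - <<'E'
from h import *
s=camera("side");c=camera("top")
a=cv2.resize(c["pixels"][145:225,210:300][...,::-1],(450,400),interpolation=cv2.INTER_CUBIC)
b=cv2.resize(s["pixels"][175:230,215:265][...,::-1],(350,385),interpolation=cv2.INTER_CUBIC);b=np.vstack([b,b[:15]])
cv2.imwrite("pics/g.png",np.hstack([a,b]))
E
```

```text
9.55 [ 0.6266 -0.003   0.0787] [-4.8195  3.6834  7.8421] [0.7228 0.9814 0.3024] th -107.03
```

View pics/g.png

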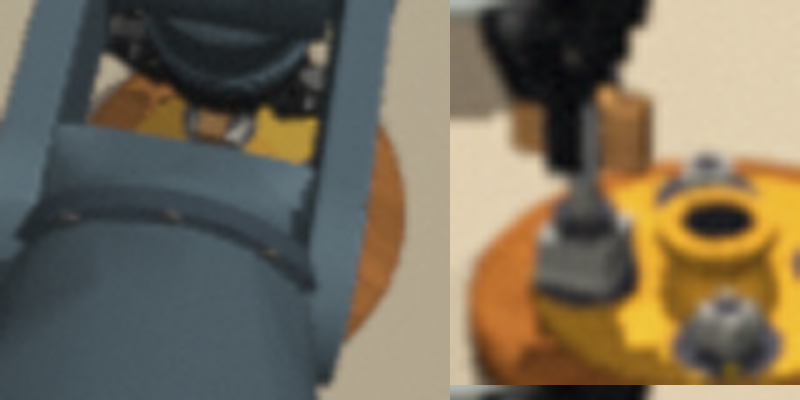

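>>> send_rows(
  series=[
    [[0,0,-1.5],[0,0,0],1],
    [[0,0,-3],[0,0,0],1],
  ],
)

```text
time_s: 9.9
eef_pos: [0.6265, -0.003, 0.0787]
eef_rot: [-0.0, 0.985, -0.174, -0.0]
wrist_force: [-4.1, 3.8, 7.3]
opening: 0.18
grasp_force: 62.2
```

```bash
python3 st.py
```

```text
9.9 [ 0.6265 -0.003   0.0787] [-4.1405  3.7786  7.275 ] [0.7736 0.9651 0.3539] th -110.03
```

>>> send_rows(
  series=[
    [[0,0,-1.5],[0,0,0],1],
    [[0,0,-3],[0,0,0],1],
  ],
)

```text
time_s: 10.15
eef_pos: [0.6265, -0.003, 0.0787]
eef_rot: [-0.0, 0.98, -0.2, -0.0]
wrist_force: [-4.7, 3.1, 8.6]
opening: 0.176
grasp_force: 62.3
```

```bash
python3 st.py
```

```text
10.15 [ 0.6265 -0.003   0.0787] [-4.7407  3.0684  8.5975] [0.7614 1.0676 0.3791] th -113.03
```

>>> send_rows(
  series=[
    [[0,0,-1.5],[0,0,0],1],
    [[0,0,-3],[0,0,0],1],
  ],
)

```text
time_s: 10.4
eef_pos: [0.6265, -0.003, 0.0787]
eef_rot: [-0.0, 0.974, -0.225, -0.0]
wrist_force: [-4.3, 3.9, 8.0]
opening: 0.178
grasp_force: 62.3
```

```bash
python3 st.py
```

```text
10.4 [ 0.6265 -0.003   0.0787] [-4.3087  3.9062  8.0471] [0.7487 1.0305 0.3629] th -116.03
```

>>> send_rows(
  series=[
    [[0,0,6],[0,0,0],1],
    [[0,0,11],[0,0,0],1],
    [[0,0,11],[0,0,12],1],
    [[0,0,14],[0,0,37],1],
    [[0,0,24],[-20,-3,38],1],
    [[0,0,34],[-45,-7,38],1],
    [[0,0,44],[-70,-11,38],1],
    [[0,0,54],[-92,-14,38],1],
    [[0,0,64],[-102.6,-15.3,38],1],
    [[0,0,73],[-102.6,-15.3,30],1],
  ],
)

```text
time_s: 11.65
eef_pos: [0.5243, -0.0194, 0.1089]
eef_rot: [0.001, 0.917, 0.4, 0.001]
wrist_force: [-0.1, 0.2, -1.3]
opening: 0.177
grasp_force: 60.8
```

```bash
python3 st.py; python3 - <<'E'
from h import *
s=camera("side")
b=cv2.resize(s["pixels"][165:240,205:305][...,::-1],(800,600),interpolation=cv2.INTER_CUBIC)
cv2.imwrite("pics/i.png",b)
E
```

```text
11.65 [ 0.5243 -0.0194  0.1089] [-0.1257  0.2468 -1.2706] [-0.0012 -0.0463  0.0052] th -42.9
```

View pics/i.png

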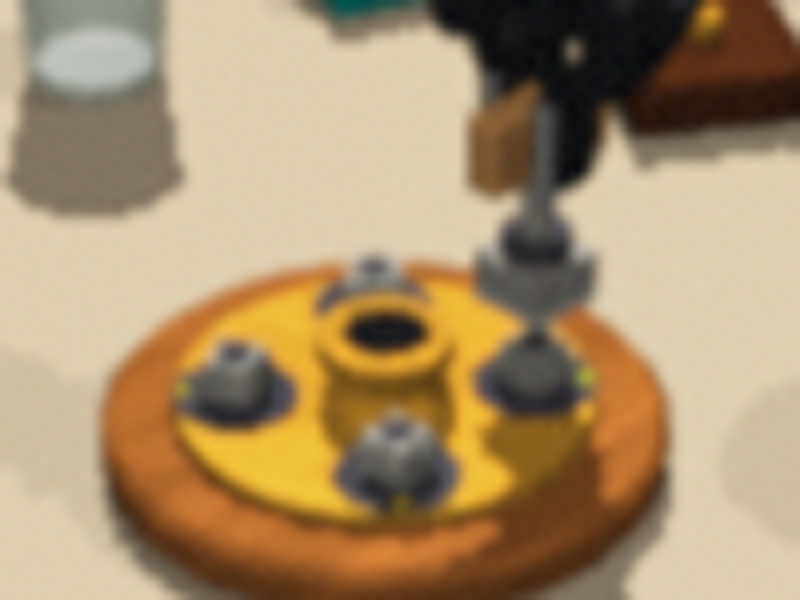

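The key hovers over nut 3. Nut 1's washer dot shows at (183,390) in the crop. I'll compare that dot with the first picture to measure how far washer 1 turned.

```bash
cat > dot.py <<'E'
from h import *
import sys
def dots(c,ref=None):
    C=np.array([.5764,-.0120]);out=[]
    for k in range(4):
        t=np.radians(8.45+90*k);n=C+.052*np.array([np.cos(t),np.sin(t)])
        u,v=proj(c,[[*n,.030]])[0]; u0,v0=int(u)-12,int(v)-12
        I=cv2.resize(c["pixels"][v0:v0+25,u0:u0+25],None,fx=8,fy=8,interpolation=cv2.INTER_CUBIC).astype(float)
        r,g,b=I[...,0],I[...,1],I[...,2]
        w=np.clip(g-.86*r-10,0,None)*(g>90)*np.clip(g-b-40,0,None) # greenish yellow
        if w.sum()<50: out.append(None);continue
        yy,xx=np.mgrid[:w.shape[0],:w.shape[1]]
        p=[((w*xx).sum()/w.sum()+.5)/8-.5+u0,((w*yy).sum()/w.sum()+.5)/8-.5+v0]
        W=unproj(c,[p],.030)[0]; d=W[:2]-n
        out.append((np.round(p,1).tolist(),round(np.linalg.norm(d)*1e3,1),round(float(np.degrees(np.arctan2(d[1],d[0]))),1),int(w.sum())))
    return out
E
python3 - <<'E'
from dot import *
s0=np.load("side.npy",allow_pickle=True).item();s=camera("side")
for q in (s0,s): print(*dots(q),sep="\n")
for q in (s0,s):print(q["pixels"][211:217,224:232].tolist()[2])
E
```

```text
None
None
([277.2, 212.0], np.float64(18.3), 165.4, 994)
None
([228.0, 213.3], np.float64(16.5), 20.6, 125)
None
([277.5, 211.7], np.float64(18.5), 170.8, 39720)
None
[[192, 115, 48], [188, 112, 50], [166, 112, 60], [147, 122, 68], [118, 109, 75], [88, 85, 77], [69, 69, 69], [68, 66, 64]]
[[193, 114, 48], [189, 115, 54], [171, 116, 55], [163, 137, 63], [128, 121, 73], [98, 97, 83], [89, 86, 81], [91, 88, 84]]
```

```bash
sed -i 's/w=np.clip(g-.86\*r-10,0,None).*/w=np.clip(np.minimum(g-b-25,(g-.76*r)*3),0,None); w[w<12]=0/' dot.py
python3 - <<'E'
from dot import *
s0=np.load("side.npy",allow_pickle=True).item();s=camera("side")
for q in (s0,s): print(*dots(q),sep="\n")
for q in (s0,s):
  for v in range(211,217): print([tuple(x) for x in q["pixels"][v,225:231].tolist()])
E
```

```text
([231.6, 209.1], np.float64(17.5), -63.8, 23446)
([250.4, 222.2], np.float64(9.1), 3.6, 4379)
([273.3, 205.7], np.float64(27.6), -101.4, 34824)
([251.0, 198.3], np.float64(17.9), -84.6, 12941)
([237.8, 217.6], np.float64(28.5), 119.0, 206633)
([248.7, 223.0], np.float64(14.1), 18.1, 140787)
([268.3, 210.2], np.float64(8.0), -20.6, 61810)
([248.8, 202.5], np.float64(8.3), 41.5, 42016)
[(190, 112, 47), (189, 115, 52), (182, 121, 56), (175, 127, 69), (146, 113, 76), (107, 95, 82)]
[(189, 112, 48), (177, 110, 56), (150, 108, 69), (120, 100, 78), (96, 86, 81), (80, 78, 75)]
[(188, 112, 50), (166, 112, 60), (147, 122, 68), (118, 109, 75), (88, 85, 77), (69, 69, 69)]
[(186, 112, 52), (160, 109, 59), (143, 122, 63), (118, 108, 68), (83, 79, 71), (60, 59, 58)]
[(181, 108, 47), (147, 96, 52), (122, 100, 63), (101, 91, 74), (78, 73, 75), (58, 58, 60)]
[(176, 104, 44), (142, 89, 42), (130, 96, 63), (106, 86, 73), (85, 76, 77), (67, 65, 69)]
[(190, 112, 47), (188, 114, 49), (187, 127, 60), (177, 130, 70), (156, 123, 84), (124, 108, 88)]
[(190, 112, 51), (178, 113, 52), (160, 122, 64), (131, 111, 79), (104, 97, 88), (93, 92, 86)]
[(187, 112, 50), (171, 115, 56), (161, 137, 62), (129, 120, 72), (97, 95, 82), (90, 87, 85)]
[(185, 112, 51), (160, 110, 61), (144, 123, 70), (115, 109, 77), (90, 87, 79), (76, 74, 73)]
[(182, 110, 47), (145, 94, 54), (112, 91, 73), (91, 86, 79), (76, 73, 77), (56, 54, 57)]
[(176, 103, 44), (143, 90, 45), (126, 94, 61), (109, 90, 72), (77, 67, 66), (52, 51, 53)]
```

Washer 1's dot moved about half a pixel clockwise, roughly 0.1 rad, so nut 1 is snug. Lowering onto nut 3.

>>> send_rows(
  series=[
    [[0,0,0],[0,0,-12],1],
    [[0,0,0],[0,0,-18],1],
    [[0,0,0],[0,0,-23],1],
    [[0,0,0],[0,0,-27],1],
    [[0,0,0],[0,0,-30],1],
    [[0,0,0],[0,0,-30],1],
  ],
)

```text
time_s: 12.55
eef_pos: [0.5243, -0.0187, 0.0787]
eef_rot: [-0.0, 0.917, 0.398, -0.0]
wrist_force: [-2.8, 0.8, 4.6]
opening: 0.179
grasp_force: 61.8
```

```bash
python3 st.py
```

```text
12.55 [ 0.5243 -0.0187  0.0787] [-2.7883  0.7595  4.6117] [0.1455 0.6013 0.0071] th -43.05
```

>>> send_rows(
  series=[
    [[0,0,-4],[-0.2,0,0],1],
    [[0,0,-8],[-0.2,0,0],1],
    [[0,0,-12],[-0.2,0,0],1],
    [[0,0,-16],[-0.2,0,0],1],
  ],
)

```text
time_s: 13.05
eef_pos: [0.5243, -0.0189, 0.0787]
eef_rot: [0.0, 0.964, 0.266, 0.0]
wrist_force: [-2.3, 1.2, 3.3]
opening: 0.177
grasp_force: 61.6
```

```bash
python3 st.py
```

```text
13.05 [ 0.5243 -0.0189  0.0787] [-2.2558  1.1746  3.3211] [0.0259 0.4246 0.057 ] th -59.18
```

>>> send_rows(
  series=[
    [[0,0,-2],[0,0,0],1],
    [[0,0,-4],[0,0,0],1],
  ],
)

```text
time_s: 13.3
eef_pos: [0.5242, -0.0189, 0.0787]
eef_rot: [0.0, 0.973, 0.233, 0.0]
wrist_force: [-4.0, 0.3, 6.1]
opening: 0.176
grasp_force: 61.8
```

```bash
python3 st.py
```

```text
13.3 [ 0.5242 -0.0189  0.0787] [-4.009   0.3425  6.1025] [0.0452 0.6569 0.1031] th -63.1
```

>>> send_rows(
  series=[
    [[0,0,-2],[0,0,0],1],
    [[0,0,-4],[0,0,0],1],
  ],
)

```text
time_s: 13.55
eef_pos: [0.5242, -0.0189, 0.0787]
eef_rot: [0.0, 0.98, 0.199, 0.0]
wrist_force: [-4.5, -0.3, 6.6]
opening: 0.177
grasp_force: 62.0
```

```bash
python3 st.py
```

```text
13.55 [ 0.5242 -0.0189  0.0787] [-4.4681 -0.3273  6.6073] [-0.0831  0.734   0.1065] th -67.1
```

>>> send_rows(
  series=[
    [[0,0,-2],[0,0,0],1],
    [[0,0,-4],[0,0,0],1],
  ],
)

```text
time_s: 13.8
eef_pos: [0.5241, -0.019, 0.0787]
eef_rot: [0.0, 0.986, 0.164, -0.0]
wrist_force: [-3.4, -0.2, 5.6]
opening: 0.179
grasp_force: 62.0
```

```bash
python3 st.py
```

```text
13.8 [ 0.5241 -0.019   0.0787] [-3.4265 -0.1886  5.6432] [-0.0503  0.7185  0.0784] th -71.11
```

>>> send_rows(
  series=[
    [[0,0,-2],[0,0,0],1],
    [[0,0,-4],[0,0,0],1],
  ],
)

```text
time_s: 14.05
eef_pos: [0.5241, -0.0189, 0.0786]
eef_rot: [0.0, 0.992, 0.13, -0.0]
wrist_force: [-4.2, 0.6, 6.4]
opening: 0.176
grasp_force: 62.1
```

```bash
python3 st.py
```

```text
14.05 [ 0.5241 -0.0189  0.0786] [-4.1655  0.5905  6.4252] [0.0989 0.7565 0.0733] th -75.1
```

>>> send_rows(
  series=[
    [[0,0,-2],[0,0,0],1],
    [[0,0,-3],[0,0,0],1],
  ],
)

```text
time_s: 14.3
eef_pos: [0.5241, -0.0186, 0.0787]
eef_rot: [-0.0, 0.995, 0.104, 0.0]
wrist_force: [-2.9, 1.7, 8.2]
opening: 0.178
grasp_force: 62.1
```

```bash
python3 st.py
```

```text
14.3 [ 0.5241 -0.0186  0.0787] [-2.918   1.6937  8.1984] [0.1987 0.739  0.1112] th -78.06
```

>>> send_rows(
  series=[
    [[0,0,-2],[0,0,0],1],
    [[0,0,-4],[0,0,0],1],
  ],
)

```text
time_s: 14.55
eef_pos: [0.5239, -0.0184, 0.0787]
eef_rot: [-0.0, 0.998, 0.069, -0.0]
wrist_force: [-3.7, 2.2, 8.3]
opening: 0.182
grasp_force: 62.3
```

```bash
python3 st.py
```

```text
14.55 [ 0.5239 -0.0184  0.0787] [-3.6746  2.1967  8.3369] [0.4544 0.9042 0.2948] th -82.06
```

>>> send_rows(
  series=[
    [[0,0,-2],[0,0,0],1],
    [[0,0,-4],[0,0,0],1],
  ],
)

```text
time_s: 14.8
eef_pos: [0.5238, -0.0183, 0.0786]
eef_rot: [-0.0, 0.999, 0.034, -0.0]
wrist_force: [-4.5, 2.9, 7.0]
opening: 0.179
grasp_force: 62.3
```

```bash
python3 st.py
```

```text
14.8 [ 0.5238 -0.0183  0.0786] [-4.4893  2.9435  6.9522] [0.4689 0.8963 0.3919] th -86.04
```

>>> send_rows(
  series=[
    [[0,0,-1.5],[0,0,0],1],
    [[0,0,-3],[0,0,0],1],
  ],
)

```text
time_s: 15.05
eef_pos: [0.5238, -0.0184, 0.0787]
eef_rot: [-0.0, 1.0, 0.008, -0.0]
wrist_force: [-4.7, 2.4, 8.0]
opening: 0.176
grasp_force: 62.3
```

```bash
python3 st.py
```

```text
15.05 [ 0.5238 -0.0184  0.0787] [-4.6905  2.392   8.0325] [0.4364 0.9089 0.3788] th -89.03
```

>>> send_rows(
  series=[
    [[0,0,5],[0,0,0],1],
    [[0,0,10],[0,0,0],1],
    [[0,0,10],[0,0,12],1],
    [[0,0,14],[0,0,34],1],
    [[0,0,24],[13,17,38],1],
    [[0,0,34],[27,37,38],1],
    [[0,0,44],[40,54,36],1],
    [[0,0,51],[43.7,59,30],1],
    [[0,0,51],[43.7,59,18],1],
    [[0,0,51],[43.7,59,16.5],1],
  ],
)

```text
time_s: 16.3
eef_pos: [0.5665, 0.0401, 0.0932]
eef_rot: [-0.001, 0.9, 0.436, -0.001]
wrist_force: [-0.7, -0.4, -2.2]
opening: 0.178
grasp_force: 60.8
```

```bash
python3 st.py
```

```text
16.3 [0.5665 0.0401 0.0932] [-0.6989 -0.355  -2.1532] [-0.0087 -0.0051  0.0037] th -38.24
```

>>> send_rows(
  series=[
    [[0,0,0],[0,0,-4],1],
    [[0,0,0],[0,0,-8],1],
    [[0,0,0],[0,0,-12],1],
    [[0,0,0],[0,0,-15],1],
    [[0,0,0],[0,0,-16.5],1],
    [[0,0,0],[0,0,-16.5],1],
  ],
)

```text
time_s: 17.05
eef_pos: [0.5677, 0.0406, 0.0787]
eef_rot: [-0.0, 0.899, 0.438, 0.0]
wrist_force: [-3.9, 2.5, 5.0]
opening: 0.177
grasp_force: 61.9
```

```bash
python3 st.py
```

```text
17.05 [0.5677 0.0406 0.0787] [-3.9426  2.5021  5.0179] [0.5432 0.625  0.0302] th -38.03
```

>>> send_rows(
  series=[
    [[0,0,-4],[-0.3,0.3,0],1],
    [[0,0,-8],[-0.3,0.3,0],1],
    [[0,0,-12],[-0.3,0.3,0],1],
    [[0,0,-14],[-0.3,0.3,0],1],
  ],
)

```text
time_s: 17.55
eef_pos: [0.5675, 0.0407, 0.0787]
eef_rot: [0.0, 0.946, 0.325, 0.0]
wrist_force: [-3.5, 1.9, 5.6]
opening: 0.178
grasp_force: 61.9
```

```bash
python3 st.py
```

```text
17.55 [0.5675 0.0407 0.0787] [-3.4703  1.9244  5.6302] [0.3852 0.5788 0.0648] th -52.11
```

>>> send_rows(
  series=[
    [[0,0,-2],[0,0,0],1],
    [[0,0,-4],[0,0,0],1],
  ],
)

```text
time_s: 17.8
eef_pos: [0.5675, 0.0406, 0.0787]
eef_rot: [0.0, 0.957, 0.292, 0.0]
wrist_force: [-3.1, 1.0, 5.7]
opening: 0.176
grasp_force: 61.9
```

```bash
python3 st.py
```

```text
17.8 [0.5675 0.0406 0.0787] [-3.0673  1.0128  5.7465] [0.3226 0.6139 0.0333] th -56.08
```

>>> send_rows(
  series=[
    [[0,0,-2],[0,0,0],1],
    [[0,0,-4],[0,0,0],1],
  ],
)

```text
time_s: 18.05
eef_pos: [0.5676, 0.0408, 0.0787]
eef_rot: [-0.0, 0.966, 0.258, 0.0]
wrist_force: [-2.9, 3.0, 6.3]
opening: 0.18
grasp_force: 62.1
```

```bash
python3 st.py
```

```text
18.05 [0.5676 0.0408 0.0787] [-2.9156  3.0071  6.2695] [0.466  0.6171 0.3681] th -60.05
```

>>> send_rows(
  series=[
    [[0,0,-1.5],[0,0,0],1],
    [[0,0,-3],[0,0,0],1],
  ],
)

```text
time_s: 18.3
eef_pos: [0.5675, 0.0408, 0.0787]
eef_rot: [0.0, 0.972, 0.233, 0.0]
wrist_force: [-2.8, 2.6, 6.1]
opening: 0.182
grasp_force: 62.0
```

```bash
python3 st.py
```

```text
18.3 [0.5675 0.0408 0.0787] [-2.8303  2.552   6.1171] [0.496  0.6418 0.3349] th -63.02
```

>>> send_rows(
  series=[
    [[0,0,4],[0,0,0],1],
    [[0,0,7],[0,0,0],1],
    [[0,0,7],[0,0,12],1],
    [[0,0,5],[0,0,37],1],
    [[0,0,-2],[4,-26,38],1],
    [[0,0,-9],[8,-53,38],1],
    [[0,0,-16],[12,-80,38],1],
    [[0,0,-23],[15.6,-103,36],1],
    [[0,0,-23],[15.6,-103,20],1],
    [[0,0,-23],[15.6,-103,16.5],1],
  ],
)

```text
time_s: 19.55
eef_pos: [0.5815, -0.0618, 0.0927]
eef_rot: [-0.001, 0.999, 0.035, -0.002]
wrist_force: [0.4, 1.2, -2.4]
opening: 0.175
grasp_force: 60.7
```

```bash
python3 st.py; python3 - <<'E'
from dot import *
s0=np.load("side.npy",allow_pickle=True).item();s=camera("side");t0=np.load("top.npy",allow_pickle=True).item();t=camera("top")
np.save("s1",s,allow_pickle=True)
def crop(q,u,v): return cv2.resize(q["pixels"][v:v+22,u:u+22][...,::-1],(264,264),interpolation=cv2.INTER_CUBIC)
C=[(223,199),(243,209),(260,198)]
cv2.imwrite("pics/j.png",np.vstack([np.hstack([crop(q,*k) for k in C]) for q in(s0,s)]))
E
```

```text
19.55 [ 0.5815 -0.0618  0.0927] [ 0.39    1.2294 -2.3644] [-0.0018  0.0312  0.0138] th -86.0
```

View pics/j.png

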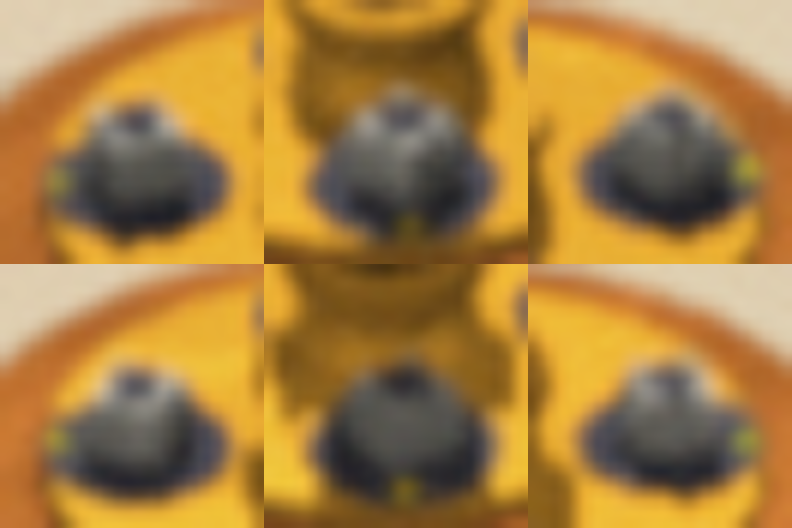

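Against the first picture (top row), dot 1 moved up about 7 px of the 12x crop (62,183→176). Dot 2 moved left about 7 px and dot 3 down about 4 px. That is roughly 0.15, 0.08 and 0.09 rad: all snug, none overdone. Now nut 4.

>>> send_rows(
  series=[
    [[0,0,0],[0,0,-4],1],
    [[0,0,0],[0,0,-8],1],
    [[0,0,0],[0,0,-12],1],
    [[0,0,0],[0,0,-15],1],
    [[0,0,0],[0,0,-16.5],1],
    [[0,0,0],[0,0,-16.5],1],
  ],
)

```text
time_s: 20.4
eef_pos: [0.5831, -0.0624, 0.0787]
eef_rot: [-0.0, 0.999, 0.034, 0.0]
wrist_force: [-2.8, 1.2, 4.7]
opening: 0.174
grasp_force: 61.8
```

```bash
python3 st.py
```

```text
20.4 [ 0.5831 -0.0624  0.0787] [-2.8164  1.1859  4.6521] [0.2209 0.5043 0.0234] th -86.05
```

>>> send_rows(
  series=[
    [[0,0,-4],[-0.3,0.1,0],1],
    [[0,0,-8],[-0.3,0.1,0],1],
    [[0,0,-11],[-0.3,0.1,0],1],
    [[0,0,-13],[-0.3,0.1,0],1],
  ],
)

```text
time_s: 20.9
eef_pos: [0.5832, -0.0626, 0.0787]
eef_rot: [0.0, 0.997, -0.08, 0.001]
wrist_force: [-1.5, 0.8, 5.0]
opening: 0.179
grasp_force: 61.7
```

```bash
python3 st.py
```

```text
20.9 [ 0.5832 -0.0626  0.0787] [-1.4691  0.7672  4.9678] [0.0051 0.2555 0.0236] th -99.12
```

>>> send_rows(
  series=[
    [[0,0,-2],[0,0,0],1],
    [[0,0,-3.5],[0,0,0],1],
  ],
)

```text
time_s: 21.15
eef_pos: [0.5832, -0.0626, 0.0787]
eef_rot: [0.0, 0.994, -0.11, 0.001]
wrist_force: [-2.5, -0.1, 5.4]
opening: 0.178
grasp_force: 62.0
```

```bash
python3 st.py
```

```text
21.15 [ 0.5832 -0.0626  0.0787] [-2.4785 -0.0542  5.4094] [0.0016 0.3517 0.0277] th -102.63
```

>>> send_rows(
  series=[
    [[0,0,-2],[0,0,0],1],
    [[0,0,-3.5],[0,0,0],1],
  ],
)

```text
time_s: 21.4
eef_pos: [0.5831, -0.0626, 0.0787]
eef_rot: [0.0, 0.99, -0.14, 0.0]
wrist_force: [-1.9, 0.6, 6.0]
opening: 0.181
grasp_force: 62.0
```

```bash
python3 st.py
```

```text
21.4 [ 0.5831 -0.0626  0.0787] [-1.8854  0.6058  6.0223] [-0.0902  0.3818  0.0872] th -106.13
```

Free so far; on in 3° steps.

>>> send_rows(
  series=[
    [[0,0,-2],[0,0,0],1],
    [[0,0,-3.5],[0,0,0],1],
  ],
)

```text
time_s: 21.65
eef_pos: [0.583, -0.0626, 0.0787]
eef_rot: [0.0, 0.985, -0.17, 0.0]
wrist_force: [-1.8, -0.1, 7.0]
opening: 0.18
grasp_force: 62.0
```

```bash
python3 st.py
```

```text
21.65 [ 0.583  -0.0626  0.0787] [-1.7603 -0.1375  6.9615] [-0.0673  0.439   0.0288] th -109.63
```

>>> send_rows(
  series=[
    [[0,0,-2],[0,0,0],1],
    [[0,0,-3.5],[0,0,0],1],
  ],
)

```text
time_s: 21.9
eef_pos: [0.5828, -0.0624, 0.0787]
eef_rot: [0.0, 0.98, -0.2, 0.0]
wrist_force: [-3.6, 1.0, 6.9]
opening: 0.177
grasp_force: 62.1
```

```bash
python3 st.py
```

```text
21.9 [ 0.5828 -0.0624  0.0787] [-3.5752  1.0163  6.87  ] [0.209  0.6162 0.2385] th -113.11
```

>>> send_rows(
  series=[
    [[0,0,-1.5],[0,0,0],1],
    [[0,0,-3],[0,0,0],1],
  ],
)

```text
time_s: 22.15
eef_pos: [0.5827, -0.0621, 0.0787]
eef_rot: [-0.0, 0.974, -0.226, -0.0]
wrist_force: [-3.3, 2.0, 8.2]
opening: 0.18
grasp_force: 62.3
```

```bash
python3 st.py
```

```text
22.15 [ 0.5827 -0.0621  0.0787] [-3.2667  2.0225  8.1519] [0.4586 0.7101 0.2811] th -116.09
```

>>> send_rows(
  series=[
    [[0,0,-1.5],[0,0,0],1],
    [[0,0,-3],[0,0,0],1],
  ],
)

```text
time_s: 22.4
eef_pos: [0.5827, -0.062, 0.0787]
eef_rot: [-0.0, 0.968, -0.251, -0.0]
wrist_force: [-3.0, 2.9, 7.5]
opening: 0.179
grasp_force: 62.3
```

```bash
python3 st.py
```

```text
22.4 [ 0.5827 -0.062   0.0787] [-2.9833  2.9388  7.4524] [0.3977 0.6968 0.3955] th -119.06
```

>>> send_rows(
  series=[
    [[0,0,-1.5],[0,0,0],1],
    [[0,0,-2.5],[0,0,0],1],
  ],
)

```text
time_s: 22.65
eef_pos: [0.5827, -0.062, 0.0787]
eef_rot: [-0.0, 0.962, -0.272, -0.0]
wrist_force: [-3.5, 1.4, 9.2]
opening: 0.181
grasp_force: 62.2
```

```bash
python3 st.py
```

```text
22.65 [ 0.5827 -0.062   0.0787] [-3.5043  1.4278  9.1853] [0.4346 0.705  0.411 ] th -121.55
```

>>> send_rows(
  series=[
    [[0,0,4],[0,0,0],1],
    [[0,0,8],[0,0,0],1],
    [[0,0,8],[0,0,12],1],
    [[0,0,10],[0,0,30],1],
    [[0,0,13.5],[14,18,34],1],
    [[0,0,13.5],[29,40,34],1],
    [[0,0,13.5],[43.8,59.4,32],1],
    [[0,0,13.5],[43.8,59.4,22],1],
    [[0,0,13.5],[43.8,59.4,16.5],1],
  ],
)

```text
time_s: 23.78
eef_pos: [0.6258, -0.0025, 0.0934]
eef_rot: [0.0, 0.988, -0.156, -0.001]
wrist_force: [-0.6, -0.3, -2.5]
opening: 0.174
grasp_force: 60.8
```

```bash
python3 st.py;  python3 - <<'E'
from dot import *
s0=np.load("side.npy",allow_pickle=True).item();s=camera("side");t0=np.load("top.npy",allow_pickle=True).item();t=camera("top")
for u,v,q in((250,208,"n2"),): print(s0["pixels"][v:v+3,u:u+8].shape)
def crop(q,u,v): return cv2.resize(q["pixels"][v:v+26,u:u+26][...,::-1],(390,390),interpolation=cv2.INTER_CUBIC)
cv2.imwrite("pics/k.png",np.hstack([crop(q,262,169) for q in(t0,t)]))
E
```

```text
23.775 [ 0.6258 -0.0025  0.0934] [-0.6178 -0.2922 -2.5284] [0.0353 0.0617 0.0473] th -107.98
(3, 8, 3)
```

```bash
python3 - <<'E'
from dot import *
t0=np.load("top.npy",allow_pickle=True).item();t=camera("top")
for q in(t0,t):
    I=q["pixels"].astype(int); D=I[176:190,277:285,1]-I[176:190,277:285,2]*1; G=I[...,1]-.86*I[...,0]
    print(np.round(G[176:190,277:285]).astype(int))
E
```

```text
[[ -7 -12 -14 -21 -27 -30 -29 -29]
 [  5  -1  -7 -10 -22 -29 -29 -30]
 [  9   7   4   0 -17 -26 -29 -29]
 [ 14  11   7   3  -7 -21 -27 -29]
 [ 14  10   8   7  -4 -20 -28 -29]
 [ 13  12  10  14  11 -14 -26 -29]
 [ 12  11  11  18  16  -4 -23 -29]
 [ 14  12  11  12   8 -11 -24 -26]
 [ 15  13   9   9   6 -12 -23 -26]
 [ 14  10   8   7   4  -8 -22 -26]
 [  9   9   7   6   1 -11 -22 -27]
 [  7   7   6   2  -4 -12 -23 -26]
 [  8   6   6  -2  -8 -12 -23 -27]
 [  3   1  -1  -7 -10 -15 -22 -27]]
[[ 29  29  30  29  28  27  30  25]
 [ 28  29  29  29  29  29  30  25]
 [ 29  28  28  29  28  30  30  23]
 [ 29  29  28  29  29  29  29  20]
 [ 30  28  29  30  29  29  28  15]
 [ 29  29  27  29  30  28  27  11]
 [ 29  29  30  28  29  29  25   3]
 [ 28  28  29  28  29  28  25  -3]
 [ 30  29  29  28  29  30  26  -3]
 [ 29  29  30  29  29  28  26  -5]
 [ 30  28  30  29  30  30  22 -12]
 [ 30  29  29  29  28  29  16 -17]
 [ 29  29  29  29  30  28  12 -19]
 [ 30  30  31  30  30  28  10 -20]]
```

>>> send_rows(
  series=[
    [[0,0,0],[0,0,-4],1],
    [[0,0,0],[0,0,-8],1],
    [[0,0,0],[0,0,-12],1],
    [[0,0,0],[0,0,-15],1],
    [[0,0,0],[0,0,-16.5],1],
    [[0,0,0],[0,0,-16.5],1],
  ],
)

```text
time_s: 24.68
eef_pos: [0.6265, -0.003, 0.0787]
eef_rot: [0.0, 0.988, -0.157, 0.0]
wrist_force: [-2.7, -0.8, 5.1]
opening: 0.177
grasp_force: 61.8
```

```bash
python3 st.py
```

```text
24.675 [ 0.6265 -0.003   0.0787] [-2.6582 -0.7834  5.0719] [-0.0342  0.6211 -0.0522] th -108.05
```

>>> send_rows(
  series=[
    [[0,0,-3],[0,0,0],1],
    [[0,0,-6],[0,0,0],1],
    [[0,0,-9],[0,0,0],1],
    [[0,0,-12],[0,0,0],1],
  ],
)

```text
time_s: 25.18
eef_pos: [0.6264, -0.0027, 0.0787]
eef_rot: [0.0, 0.966, -0.26, -0.0]
wrist_force: [-3.4, 1.7, 4.9]
opening: 0.18
grasp_force: 61.9
```

```bash
python3 st.py
```

```text
25.175 [ 0.6264 -0.0027  0.0787] [-3.3663  1.7107  4.9136] [0.1773 0.7212 0.3646] th -120.1
```

>>> send_rows(
  series=[
    [[0,0,-2],[0,0,0],1],
    [[0,0,-4],[0,0,0],1],
  ],
)

```text
time_s: 25.42
eef_pos: [0.6264, -0.0027, 0.0787]
eef_rot: [0.0, 0.956, -0.293, -0.0]
wrist_force: [-3.3, 0.5, 5.1]
opening: 0.178
grasp_force: 62.0
```

```bash
python3 st.py
```

```text
25.425 [ 0.6264 -0.0027  0.0787] [-3.3084  0.5447  5.081 ] [0.1897 0.7903 0.3034] th -124.06
```

>>> send_rows(
  series=[
    [[0,0,-1.5],[0,0,0],1],
    [[0,0,-3],[0,0,0],1],
  ],
)

```text
time_s: 25.68
eef_pos: [0.6264, -0.0027, 0.0787]
eef_rot: [0.0, 0.948, -0.318, -0.0]
wrist_force: [-3.6, 1.0, 6.4]
opening: 0.177
grasp_force: 62.0
```

```bash
python3 st.py
```

```text
25.675 [ 0.6264 -0.0027  0.0787] [-3.5661  0.967   6.3821] [0.1789 0.8393 0.3012] th -127.05
```

>>> send_rows(
  series=[
    [[0,0,-1],[0,0,0],1],
    [[0,0,-2],[0,0,0],1],
  ],
)

```text
time_s: 25.92
eef_pos: [0.6264, -0.0027, 0.0787]
eef_rot: [0.0, 0.943, -0.334, -0.0]
wrist_force: [-3.3, 1.0, 5.8]
opening: 0.18
grasp_force: 62.0
```

```bash
python3 st.py
```

```text
25.925 [ 0.6264 -0.0027  0.0787] [-3.2698  0.9833  5.7644] [0.2212 0.8328 0.387 ] th -129.03
```

>>> send_rows(
  series=[
    [[0,0,-1],[0,0,0],1],
    [[0,0,-2],[0,0,0],1],
  ],
)

```text
time_s: 26.18
eef_pos: [0.6264, -0.0027, 0.0787]
eef_rot: [0.0, 0.937, -0.35, -0.0]
wrist_force: [-3.6, 1.1, 5.0]
opening: 0.179
grasp_force: 62.0
```

```bash
python3 st.py
```

```text
26.175 [ 0.6264 -0.0027  0.0787] [-3.6149  1.1047  4.9837] [0.1533 0.7964 0.3741] th -131.03
```

>>> send_rows(
  series=[
    [[0,0,-1],[0,0,0],1],
    [[0,0,-2],[0,0,0],1],
  ],
)

```text
time_s: 26.42
eef_pos: [0.6264, -0.0027, 0.0787]
eef_rot: [0.0, 0.93, -0.367, -0.0]
wrist_force: [-4.2, 1.4, 4.7]
opening: 0.177
grasp_force: 62.1
```

```bash
python3 st.py
```

```text
26.425 [ 0.6264 -0.0027  0.0787] [-4.2395  1.3814  4.6668] [0.1823 0.8426 0.5139] th -133.02
```

>>> send_rows(
  series=[
    [[0,0,-1],[0,0,0],1],
    [[0,0,-2],[0,0,0],1],
  ],
)

```text
time_s: 26.68
eef_pos: [0.6263, -0.0027, 0.0787]
eef_rot: [0.0, 0.924, -0.383, -0.0]
wrist_force: [-4.2, 1.2, 5.2]
opening: 0.181
grasp_force: 62.4
```

```bash
python3 st.py
```

```text
26.675 [ 0.6263 -0.0027  0.0787] [-4.2359  1.2417  5.2498] [0.261  0.7542 0.7297] th -134.99
```

>>> send_rows(
  series=[
    [[0,0,5],[0,0,0],1],
    [[0,0,10],[0,0,0],1],
    [[0,0,10],[0,0,12],1],
    [[0,0,14],[0,0,37],1],
    [[0,0,24],[-25,-4,38],1],
    [[0,0,34],[-52,-8,38],1],
    [[0,0,44],[-79,-12,38],1],
    [[0,0,54],[-102.5,-15.6,36],1],
    [[0,0,54],[-102.5,-15.6,24],1],
    [[0,0,54],[-102.5,-15.6,16.5],1],
  ],
)

```text
time_s: 27.92
eef_pos: [0.5246, -0.0187, 0.0942]
eef_rot: [0.0, 0.997, 0.076, 0.0]
wrist_force: [-0.4, 0.5, -2.1]
opening: 0.176
grasp_force: 60.9
```

```bash
python3 st.py
```

```text
27.925 [ 0.5246 -0.0187  0.0942] [-0.3988  0.4572 -2.0832] [-0.0071 -0.0087 -0.0189] th -81.26
```

>>> send_rows(
  series=[
    [[0,0,0],[0,0,-4],1],
    [[0,0,0],[0,0,-8],1],
    [[0,0,0],[0,0,-12],1],
    [[0,0,0],[0,0,-15],1],
    [[0,0,0],[0,0,-16.5],1],
    [[0,0,0],[0,0,-16.5],1],
  ],
)

```text
time_s: 28.68
eef_pos: [0.5242, -0.0185, 0.0787]
eef_rot: [0.0, 0.997, 0.078, 0.0]
wrist_force: [-2.3, -0.0, 4.5]
opening: 0.178
grasp_force: 61.9
```

```bash
python3 st.py
```

```text
28.675 [ 0.5242 -0.0185  0.0787] [-2.3219 -0.018   4.5292] [ 0.0908  0.4808 -0.0305] th -81.05
```

>>> send_rows(
  series=[
    [[0,0,-3],[0,0,0],1],
    [[0,0,-6],[0,0,0],1],
    [[0,0,-9],[0,0,0],1],
    [[0,0,-12],[0,0,0],1],
    [[0,0,-15],[0,0,0],1],
    [[0,0,-18],[0,0,0],1],
    [[0,0,-20],[0,0,0],1],
  ],
)

```text
time_s: 29.55
eef_pos: [0.5237, -0.0183, 0.0787]
eef_rot: [-0.0, 0.995, -0.097, -0.0]
wrist_force: [-4.3, 1.6, 6.7]
opening: 0.177
grasp_force: 62.1
```

```bash
python3 st.py
```

```text
29.55 [ 0.5237 -0.0183  0.0787] [-4.2678  1.6093  6.7489] [0.3142 0.7427 0.3641] th -101.08
```

>>> send_rows(
  series=[
    [[0,0,-1],[0,0,0],1],
    [[0,0,-2],[0,0,0],1],
  ],
)

```text
time_s: 29.8
eef_pos: [0.5237, -0.0183, 0.0787]
eef_rot: [-0.0, 0.994, -0.113, -0.0]
wrist_force: [-4.0, 0.9, 6.8]
opening: 0.175
grasp_force: 62.1
```

```bash
python3 st.py
```

```text
29.8 [ 0.5237 -0.0183  0.0787] [-3.9924  0.8697  6.7538] [0.3219 0.8099 0.3631] th -103.03
```

>>> send_rows(
  series=[
    [[0,0,-1],[0,0,0],1],
    [[0,0,-1.5],[0,0,0],1],
  ],
)

```text
time_s: 30.05
eef_pos: [0.5237, -0.0183, 0.0787]
eef_rot: [-0.0, 0.992, -0.126, -0.0]
wrist_force: [-4.0, 1.5, 6.9]
opening: 0.178
grasp_force: 62.1
```

```bash
python3 st.py
```

```text
30.05 [ 0.5237 -0.0183  0.0787] [-4.0389  1.5354  6.905 ] [0.2851 0.8532 0.3816] th -104.52
```

>>> send_rows(
  series=[
    [[0,0,-1],[0,0,0],1],
    [[0,0,-1.5],[0,0,0],1],
  ],
)

```text
time_s: 30.3
eef_pos: [0.5237, -0.0183, 0.0787]
eef_rot: [-0.0, 0.99, -0.139, -0.0]
wrist_force: [-4.1, 1.9, 5.9]
opening: 0.174
grasp_force: 62.1
```

```bash
python3 st.py
```

```text
30.3 [ 0.5237 -0.0183  0.0787] [-4.1171  1.903   5.9443] [0.3438 0.8348 0.3768] th -106.02
```

>>> send_rows(
  series=[
    [[0,0,-1],[0,0,0],1],
    [[0,0,-1.5],[0,0,0],1],
  ],
)

```text
time_s: 30.55
eef_pos: [0.5237, -0.0183, 0.0787]
eef_rot: [-0.0, 0.988, -0.152, -0.0]
wrist_force: [-4.3, 1.6, 6.8]
opening: 0.177
grasp_force: 62.1
```

```bash
python3 st.py
```

```text
30.55 [ 0.5237 -0.0183  0.0787] [-4.3269  1.6258  6.8039] [0.3281 0.8925 0.2915] th -107.52
```

>>> send_rows(
  series=[
    [[0,0,-1],[0,0,0],1],
    [[0,0,-1.5],[0,0,0],1],
  ],
)

```text
time_s: 30.8
eef_pos: [0.5236, -0.0182, 0.0787]
eef_rot: [0.0, 0.986, -0.165, -0.0]
wrist_force: [-4.9, 1.8, 6.3]
opening: 0.178
grasp_force: 62.1
```

```bash
python3 st.py
```

```text
30.8 [ 0.5236 -0.0182  0.0787] [-4.8669  1.8134  6.28  ] [0.3372 0.8557 0.3665] th -109.02
```

>>> send_rows(
  series=[
    [[0,0,-1],[0,0,0],1],
    [[0,0,-1.5],[0,0,0],1],
  ],
)

```text
time_s: 31.05
eef_pos: [0.5237, -0.0182, 0.0787]
eef_rot: [0.0, 0.984, -0.178, -0.0]
wrist_force: [-3.8, 1.6, 5.3]
opening: 0.178
grasp_force: 62.2
```

```bash
python3 st.py
```

```text
31.05 [ 0.5237 -0.0182  0.0787] [-3.846   1.6169  5.2969] [0.3291 0.8115 0.555 ] th -110.5
```

>>> send_rows(
  series=[
    [[0,0,5],[0,0,0],1],
    [[0,0,9],[0,0,0],1],
    [[0,0,9],[0,0,12],1],
    [[0,0,15],[0,0,34],1],
    [[0,0,25],[13,17,38],1],
    [[0,0,35],[27,37,38],1],
    [[0,0,45],[40,54,36],1],
    [[0,0,55],[43.5,59.2,30],1],
    [[0,0,55],[43.5,59.2,20],1],
    [[0,0,55],[43.5,59.2,16.5],1],
  ],
)

```text
time_s: 32.3
eef_pos: [0.5667, 0.0405, 0.0937]
eef_rot: [-0.0, 0.956, 0.294, -0.001]
wrist_force: [0.2, -0.5, -1.8]
opening: 0.177
grasp_force: 60.8
```

```bash
python3 st.py
```

```text
32.3 [0.5667 0.0405 0.0937] [ 0.2094 -0.5047 -1.8064] [0.0066 0.0458 0.032 ] th -55.79
```

>>> send_rows(
  series=[
    [[0,0,0],[0,0,-4],1],
    [[0,0,0],[0,0,-8],1],
    [[0,0,0],[0,0,-12],1],
    [[0,0,0],[0,0,-15],1],
    [[0,0,0],[0,0,-16.5],1],
    [[0,0,0],[0,0,-16.5],1],
  ],
)

```text
time_s: 33.05
eef_pos: [0.5676, 0.0406, 0.0787]
eef_rot: [0.0, 0.955, 0.296, -0.0]
wrist_force: [-3.2, -0.1, 5.1]
opening: 0.178
grasp_force: 61.7
```

```bash
python3 st.py
```

```text
33.05 [0.5676 0.0406 0.0787] [-3.2444 -0.0982  5.08  ] [-0.0013  0.5604  0.0069] th -55.55
```

>>> send_rows(
  series=[
    [[0,0,-3],[0,0,0],1],
    [[0,0,-6],[0,0,0],1],
    [[0,0,-9],[0,0,0],1],
    [[0,0,-12],[0,0,0],1],
    [[0,0,-15],[0,0,0],1],
    [[0,0,-18],[0,0,0],1],
    [[0,0,-20],[0,0,0],1],
    [[0,0,-22],[0,0,0],1],
  ],
)

```text
time_s: 34.05
eef_pos: [0.5675, 0.0409, 0.0787]
eef_rot: [-0.0, 0.994, 0.108, -0.0]
wrist_force: [-4.0, 0.9, 6.3]
opening: 0.177
grasp_force: 62.0
```

```bash
python3 st.py
```

```text
34.05 [0.5675 0.0409 0.0787] [-3.9665  0.9493  6.3257] [0.2346 0.6657 0.3954] th -77.57
```

>>> send_rows(
  series=[
    [[0,0,-1],[0,0,0],1],
    [[0,0,-2],[0,0,0],1],
  ],
)

```text
time_s: 34.3
eef_pos: [0.5675, 0.0409, 0.0787]
eef_rot: [-0.0, 0.996, 0.091, 0.0]
wrist_force: [-3.6, 0.8, 5.9]
opening: 0.172
grasp_force: 62.1
```

```bash
python3 st.py
```

```text
34.3 [0.5675 0.0409 0.0787] [-3.5575  0.7936  5.8777] [0.195  0.7105 0.3398] th -79.53
```

>>> send_rows(
  series=[
    [[0,0,-1],[0,0,0],1],
    [[0,0,-1.5],[0,0,0],1],
  ],
)

```text
time_s: 34.55
eef_pos: [0.5675, 0.0409, 0.0787]
eef_rot: [-0.0, 0.997, 0.078, -0.0]
wrist_force: [-4.2, 0.5, 5.3]
opening: 0.178
grasp_force: 62.1
```

```bash
python3 st.py
```

```text
34.55 [0.5675 0.0409 0.0787] [-4.2264  0.5152  5.292 ] [0.1939 0.6741 0.3581] th -81.02
```

>>> send_rows(
  series=[
    [[0,0,-1],[0,0,0],1],
    [[0,0,-1.5],[0,0,0],1],
  ],
)

```text
time_s: 34.8
eef_pos: [0.5675, 0.0409, 0.0787]
eef_rot: [-0.0, 0.998, 0.065, -0.0]
wrist_force: [-2.9, 0.7, 5.0]
opening: 0.179
grasp_force: 62.1
```

```bash
python3 st.py
```

```text
34.8 [0.5675 0.0409 0.0787] [-2.8561  0.7105  5.0362] [0.1777 0.7307 0.3536] th -82.52
```

>>> send_rows(
  series=[
    [[0,0,-1],[0,0,0],1],
    [[0,0,-1.3],[0,0,0],1],
  ],
)

```text
time_s: 35.05
eef_pos: [0.5675, 0.0409, 0.0787]
eef_rot: [-0.0, 0.999, 0.054, -0.0]
wrist_force: [-3.9, 1.4, 5.4]
opening: 0.176
grasp_force: 62.1
```

```bash
python3 st.py
```

```text
35.05 [0.5675 0.0409 0.0787] [-3.9244  1.3777  5.358 ] [0.1918 0.783  0.3952] th -83.82
```

>>> send_rows(
  series=[
    [[0,0,-1],[0,0,0],1],
    [[0,0,-1.3],[0,0,0],1],
  ],
)

```text
time_s: 35.3
eef_pos: [0.5675, 0.0409, 0.0787]
eef_rot: [-0.0, 0.999, 0.043, -0.0]
wrist_force: [-3.2, 0.9, 5.9]
opening: 0.179
grasp_force: 62.1
```

```bash
python3 st.py
```

```text
35.3 [0.5675 0.0409 0.0787] [-3.1572  0.8595  5.9065] [0.2058 0.7418 0.3437] th -85.12
```

>>> send_rows(
  series=[
    [[0,0,-0.7],[0,0,0],1],
    [[0,0,-1.2],[0,0,0],1],
  ],
)

```text
time_s: 35.55
eef_pos: [0.5675, 0.0409, 0.0787]
eef_rot: [-0.0, 0.999, 0.032, -0.0]
wrist_force: [-3.0, 1.2, 5.5]
opening: 0.177
grasp_force: 62.1
```

```bash
python3 st.py
```

```text
35.55 [0.5675 0.0409 0.0787] [-2.9896  1.1848  5.4986] [0.1856 0.6812 0.3463] th -86.32
```

>>> send_rows(
  series=[
    [[0,0,-1],[0,0,0],1],
    [[0,0,-1.5],[0,0,0],1],
  ],
)

```text
time_s: 35.8
eef_pos: [0.5675, 0.0409, 0.0787]
eef_rot: [0.0, 1.0, 0.019, -0.0]
wrist_force: [-2.9, 0.8, 5.5]
opening: 0.177
grasp_force: 62.1
```

```bash
python3 st.py
```

```text
35.8 [0.5675 0.0409 0.0787] [-2.9118  0.8071  5.5114] [0.2362 0.7598 0.5626] th -87.81
```

>>> send_rows(
  series=[
    [[0,0,-0.7],[0,0,0],1],
    [[0,0,-1.2],[0,0,0],1],
  ],
)

```text
time_s: 36.05
eef_pos: [0.5674, 0.0409, 0.0787]
eef_rot: [0.0, 1.0, 0.009, -0.0]
wrist_force: [-3.6, 1.2, 5.7]
opening: 0.178
grasp_force: 62.3
```

```bash
python3 st.py
```

```text
36.05 [0.5674 0.0409 0.0787] [-3.5787  1.2123  5.7014] [0.1933 0.7556 0.7518] th -88.98
```

>>> send_rows(
  series=[
    [[0,0,5],[0,0,0],1],
    [[0,0,9],[0,0,0],1],
    [[0,0,9],[0,0,12],1],
    [[0,0,6],[0,0,37],1],
    [[0,0,-3],[4,-26,38],1],
    [[0,0,-12],[8,-53,38],1],
    [[0,0,-20],[12,-80,38],1],
    [[0,0,-24.5],[15.3,-102.8,36],1],
    [[0,0,-24.5],[15.3,-102.8,20],1],
    [[0,0,-24.5],[15.3,-102.8,16.5],1],
  ],
)

```text
time_s: 37.3
eef_pos: [0.5814, -0.0614, 0.0928]
eef_rot: [-0.0, 0.979, -0.204, -0.002]
wrist_force: [0.6, 0.9, -2.9]
opening: 0.175
grasp_force: 60.7
```

```bash
python3 st.py
```

```text
37.3 [ 0.5814 -0.0614  0.0928] [ 0.5555  0.9291 -2.8902] [ 0.033  -0.0715 -0.0144] th -113.54
```

>>> send_rows(
  series=[
    [[0,0,0],[0,0,-4],1],
    [[0,0,0],[0,0,-8],1],
    [[0,0,0],[0,0,-12],1],
    [[0,0,0],[0,0,-15],1],
    [[0,0,0],[0,0,-16.5],1],
    [[0,0,0],[0,0,-16.5],1],
  ],
)

```text
time_s: 38.05
eef_pos: [0.5829, -0.0621, 0.0787]
eef_rot: [-0.0, 0.979, -0.204, 0.0]
wrist_force: [-2.3, 1.7, 4.6]
opening: 0.18
grasp_force: 61.7
```

```bash
python3 st.py
```

```text
38.05 [ 0.5829 -0.0621  0.0787] [-2.2557  1.7306  4.6168] [ 0.2378  0.56   -0.0112] th -113.54
```

Turn to −135.5 first, then steps.

>>> send_rows(
  series=[
    [[0,0,-3],[0,0,0],1],
    [[0,0,-6],[0,0,0],1],
    [[0,0,-9],[0,0,0],1],
    [[0,0,-12],[0,0,0],1],
    [[0,0,-15],[0,0,0],1],
    [[0,0,-18],[0,0,0],1],
    [[0,0,-20],[0,0,0],1],
    [[0,0,-22],[0,0,0],1],
  ],
)

```text
time_s: 39.05
eef_pos: [0.5826, -0.0619, 0.0787]
eef_rot: [0.0, 0.922, -0.387, -0.0]
wrist_force: [-4.6, 1.2, 5.6]
opening: 0.181
grasp_force: 62.0
```

```bash
python3 st.py
```

```text
39.05 [ 0.5826 -0.0619  0.0787] [-4.5589  1.2036  5.6361] [0.3555 0.8416 0.3752] th -135.56
```

>>> send_rows(
  series=[
    [[0,0,-1],[0,0,0],1],
    [[0,0,-1.5],[0,0,0],1],
  ],
)

```text
time_s: 39.3
eef_pos: [0.5826, -0.0619, 0.0787]
eef_rot: [0.0, 0.917, -0.399, -0.0]
wrist_force: [-4.1, 1.2, 6.1]
opening: 0.176
grasp_force: 62.0
```

```bash
python3 st.py
```

```text
39.3 [ 0.5826 -0.0619  0.0787] [-4.0557  1.2291  6.0635] [0.3631 0.7965 0.3667] th -137.02
```

>>> send_rows(
  series=[
    [[0,0,-0.8],[0,0,0],1],
    [[0,0,-1.5],[0,0,0],1],
  ],
)

```text
time_s: 39.55
eef_pos: [0.5826, -0.0619, 0.0787]
eef_rot: [0.0, 0.912, -0.411, -0.0]
wrist_force: [-4.1, 1.6, 5.4]
opening: 0.176
grasp_force: 62.0
```

```bash
python3 st.py
```

```text
39.55 [ 0.5826 -0.0619  0.0787] [-4.0813  1.5544  5.4408] [0.345  0.7687 0.351 ] th -138.52
```

>>> send_rows(
  series=[
    [[0,0,-0.8],[0,0,0],1],
    [[0,0,-1.5],[0,0,0],1],
  ],
)

```text
time_s: 39.8
eef_pos: [0.5826, -0.0619, 0.0787]
eef_rot: [0.0, 0.906, -0.423, -0.0]
wrist_force: [-3.9, 2.0, 5.3]
opening: 0.176
grasp_force: 62.0
```

```bash
python3 st.py
```

```text
39.8 [ 0.5826 -0.0619  0.0787] [-3.8664  1.9919  5.3012] [0.3844 0.8484 0.3755] th -140.02
```

>>> send_rows(
  series=[
    [[0,0,-0.6],[0,0,0],1],
    [[0,0,-1.2],[0,0,0],1],
  ],
)

```text
time_s: 40.05
eef_pos: [0.5826, -0.0618, 0.0787]
eef_rot: [0.0, 0.902, -0.432, -0.0]
wrist_force: [-3.3, 1.3, 4.8]
opening: 0.176
grasp_force: 62.0
```

```bash
python3 st.py
```

```text
40.05 [ 0.5826 -0.0618  0.0787] [-3.331   1.2532  4.848 ] [0.3824 0.8295 0.3667] th -141.22
```

>>> send_rows(
  series=[
    [[0,0,-0.6],[0,0,0],1],
    [[0,0,-1.2],[0,0,0],1],
  ],
)

```text
time_s: 40.3
eef_pos: [0.5826, -0.0619, 0.0787]
eef_rot: [0.0, 0.897, -0.442, -0.0]
wrist_force: [-4.1, 1.6, 5.1]
opening: 0.177
grasp_force: 62.0
```

```bash
python3 st.py
```

```text
40.3 [ 0.5826 -0.0619  0.0787] [-4.0605  1.5648  5.1107] [0.3429 0.8052 0.3389] th -142.42
```

>>> send_rows(
  series=[
    [[0,0,-0.6],[0,0,0],1],
    [[0,0,-1],[0,0,0],1],
  ],
)

```text
time_s: 40.55
eef_pos: [0.5826, -0.0619, 0.0787]
eef_rot: [0.0, 0.893, -0.449, -0.0]
wrist_force: [-3.0, 2.2, 5.7]
opening: 0.177
grasp_force: 62.0
```

```bash
python3 st.py
```

```text
40.55 [ 0.5826 -0.0619  0.0787] [-2.9789  2.1878  5.7003] [0.399  0.7576 0.3958] th -143.41
```

>>> send_rows(
  series=[
    [[0,0,-0.6],[0,0,0],1],
    [[0,0,-1.2],[0,0,0],1],
  ],
)

```text
time_s: 40.8
eef_pos: [0.5826, -0.0618, 0.0787]
eef_rot: [0.0, 0.889, -0.459, -0.0]
wrist_force: [-2.8, 2.5, 5.6]
opening: 0.178
grasp_force: 62.1
```

```bash
python3 st.py
```

```text
40.8 [ 0.5826 -0.0618  0.0787] [-2.7707  2.4516  5.6191] [0.4127 0.7648 0.4917] th -144.6
```

>>> send_rows(
  series=[
    [[0,0,-0.5],[0,0,0],1],
    [[0,0,-0.8],[0,0,0],1],
  ],
)

```text
time_s: 41.05
eef_pos: [0.5826, -0.0618, 0.0787]
eef_rot: [0.0, 0.885, -0.465, -0.0]
wrist_force: [-3.9, 2.5, 5.5]
opening: 0.178
grasp_force: 62.2
```

```bash
python3 st.py
```

```text
41.05 [ 0.5826 -0.0618  0.0787] [-3.8714  2.527   5.4899] [0.4322 0.7491 0.5928] th -145.38
```

Nut 4 is at its stop. Now carry the key back to the stand.

>>> send_rows(
  series=[
    [[0,0,5],[0,0,0],1],
    [[0,0,9],[0,0,0],1],
    [[0,0,9],[0,0,15],1],
    [[0,0,16],[0,0,38],1],
    [[0,0,26],[-16,-31,42],1],
    [[0,0,36],[-38,-73,42],1],
    [[0,0,46],[-60,-116,42],1],
    [[0,0,56],[-82,-158,42],1],
    [[0,0,66],[-104,-200,42],1],
    [[0,0,76],[-116.3,-223.5,38],1],
  ],
)

```text
time_s: 42.3
eef_pos: [0.4659, -0.2884, 0.1173]
eef_rot: [0.001, 0.984, 0.179, 0.001]
wrist_force: [-0.3, 0.5, -2.3]
opening: 0.179
grasp_force: 60.8
```

>>> send_rows(
  series=[
    [[0,0,10],[0,0,-5],1],
    [[0,0,10],[0,0,-18],1],
    [[0,0,10],[0,0,-25],1],
    [[0,0,10],[0,0,-25],1],
  ],
)

```text
time_s: 42.8
eef_pos: [0.4662, -0.2848, 0.0901]
eef_rot: [-0.001, 0.965, 0.263, -0.0]
wrist_force: [-0.7, 0.5, -1.3]
opening: 0.179
grasp_force: 60.8
```

```bash
python3 st.py; python3 - <<'E'
from h import *
s=camera("side");cv2.imwrite("pics/l.png",cv2.resize(s["pixels"][130:190,260:330][...,::-1],(700,600),interpolation=cv2.INTER_CUBIC))
E
```

```text
42.8 [ 0.4662 -0.2848  0.0901] [-0.6699  0.4859 -1.3451] [-0.0107  0.0282 -0.0753] th -59.53
```

View pics/l.png

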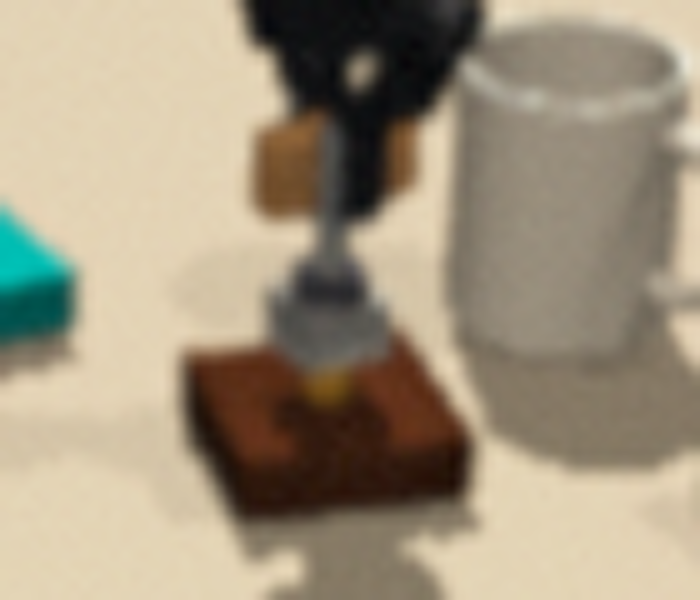

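The socket (329,330) is right above the stub (328,388). Lowering.

>>> send_rows(
  series=[
    [[0,0,0],[0,0,-4],1],
    [[0,0,0],[0,0,-7],1],
    [[0,0,0],[0,0,-10],1],
    [[0,0,0],[0,0,-13],1],
    [[0,0,0],[0,0,-15],1],
    [[0,0,0],[0,0,-15.5],1],
  ],
)

```text
time_s: 43.6
eef_pos: [0.4664, -0.2856, 0.0753]
eef_rot: [-0.0, 0.965, 0.263, -0.0]
wrist_force: [0.7, 0.7, -2.5]
opening: 0.179
grasp_force: 60.8
```

```bash
python3 st.py
```

```text
43.6 [ 0.4664 -0.2856  0.0753] [ 0.6945  0.6953 -2.5422] [-0.0061 -0.0295 -0.0155] th -59.45
```

>>> send_rows(
  series=[
    [[0,0,0],[0,0,-1],1],
    [[0,0,0],[0,0,-1.6],1],
    [[0,0,0],[0,0,-1.6],1],
    [[0,0,0],[0,0,-1.6],0],
    [[0,0,0],[0,0,-1.6],0],
    [[0,0,0],[0,0,-1.6],0],
  ],
)

```text
time_s: 44.35
eef_pos: [0.4666, -0.2858, 0.0741]
eef_rot: [0.0, 0.965, 0.263, 0.0]
wrist_force: [-0.3, 1.0, 0.6]
opening: 0.502
grasp_force: 0.0
```

```bash
python3 st.py
```

```text
44.35 [ 0.4666 -0.2858  0.0741] [-0.3097  0.9933  0.5564] [-0.0379 -0.0104  0.0393] th -59.45
```

>>> send_rows(
  series=[
    [[0,0,0],[0,0,15],0],
    [[0,0,0],[0,0,40],0],
    [[0,0,0],[0,0,80],0],
    [[0,0,0],[0,0,120],0],
    [[0,0,0],[0,0,120],0],
  ],
)

```text
time_s: 44.98
eef_pos: [0.4686, -0.2875, 0.1991]
eef_rot: [0.004, 0.965, 0.264, 0.002]
wrist_force: [0.3, -0.4, -0.1]
opening: 0.502
grasp_force: 0.0
```

```bash
python3 st.py; python3 - <<'E'
from h import *
c=camera("top");s=camera("side")
for n in("top","side"):
  for t in("key","key_handle","mug","tumbler"): print(n,t,[(np.round(d["xyz"],3).tolist(),round(d["conf"],2)) for d in spotter.landmark_of(t,n)[:2]])
E
```

```text
44.975 [ 0.4686 -0.2875  0.1991] [ 0.262  -0.3708 -0.1355] [ 0.014  -0.0494 -0.0558] th -59.44
top key [([0.47, -0.283, 0.025], 0.69)]
top key_handle [([0.808, -0.048, -0.0], 0.72), ([0.468, -0.289, 0.091], 0.68)]
top mug [([0.381, -0.402, 0.002], 0.64)]
top tumbler [([0.72, -0.279, 0.001], 0.55), ([0.579, -0.061, 0.042], 0.32)]
side key [([0.463, -0.289, 0.023], 0.83)]
side key_handle [([0.465, -0.285, 0.098], 0.49)]
side mug [([0.383, -0.402, -0.002], 0.9)]
side tumbler [([0.716, -0.281, 0.002], 0.81), ([0.467, -0.286, 0.023], 0.21)]
```

The key stands on its stub and the hand is clear. Settle for a moment, then hand in.

>>> send_rows(
  series=[
    [[0,0,0],[0,0,0],0],
    [[0,0,0],[0,0,0],0],
    [[0,0,0],[0,0,0],0],
  ],
)

```text
time_s: 45.85
eef_pos: [0.4665, -0.2856, 0.1939]
eef_rot: [-0.0, 0.965, 0.263, -0.0]
wrist_force: [-1.1, 0.6, -0.6]
opening: 0.504
grasp_force: 0.0
```

```bash
python3 -c "
from bench import ctrl
print(ctrl.hand_in())"
```

```text
the job is handed in; nothing more can be done
None
```

I handed the job in at about 46 s: all four nuts went snug and then to their stops in the order 1‑3‑2‑4 both times, and the key is back on its stand; the twist briefly read about 0.73 and 0.75 N m at the stops of nuts 1 and 2, above the 0.6 guideline, and the hand-in gave no verdict.

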